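Pry a stuck pan lid loose

TASK

The lid of the pan in the countertop unit is stuck tight in its seal, so do not pull or push it by hand while it is stuck. Take the flat pry bar, put its blade under the overhanging edge of the lid on the side where there is room (the tray's side), lever the lid loose against the raised ridge, and lay the bar flat back on the counter. Then lift the loose lid off by its handle and set it flat in the tray, leaving the mill, the cup, the shaker and the bottle rack undisturbed.

Things in the scene. Friction and masses are not known exactly. Their poses are not given: they have to be found in the camera images.
- unit: Fixed grey serving unit: block 200 (x) x 180 (y) x 120 mm high with a sunk pan. Origin: centre of its underside; x to its back, y to its left, z up. The pan's rim (134 x 102 mm outside, top at z = 133 mm) stands 13 mm above the deck and carries the lid, so a 13 mm gap runs all round under the lid's edge. At y = +84 and -84 mm a rounded ridge to lever on runs along the deck's edge.
- ridge_left: Fulcrum: half-sunk round steel bar, 12 mm in diameter and 100 mm long, lying along the unit's x at its left (+y) deck edge. Origin: middle of its axis, 120.5 mm above the counter; its top is at 126.5 mm.
- ridge_right: The same at the unit's right (-y) deck edge. With the bar's blade across a ridge and its tip 30 mm past the ridge's axis (just short of the pan's rim), tilting the bar to about 0.5 rad, handle end down, frees the lid; it takes about 5 N at the handle.
- lid: Loose lid, 0.35 kg: steel flange 150 (x) x 130 (y) x 4 mm, under it a plug 14 mm deep, 108 x 86 mm, with rubber beads low on its front and back. Origin: centre of the plug's underside; axes along the unit's, z up. Seated, the origin is 119 mm above the counter (flange underside 133 mm), and the flange's left and right edges (y = +65, -65 mm) overhang the pan's rim by 14 mm.
- lid_seal (a point): Centre of the lid's plug underside. Sprung seal lips hold the seated lid down with 50 to 60 N (half that at a side edge) until its middle has risen 4 mm; then it pops and rests loose about 8 mm above its seat, where only a hard push of some 40 N would seal it again. Raising a side edge by about 12 mm frees it.
- lid_handle (a point): Middle of the lid's black handle: a bar 94 mm long along the lid's y, 14 mm wide, 10 mm thick, 51 mm above the lid's origin, free of the flange by 28 mm underneath; two posts carry its ends.
- bar: Pry bar, loose, 0.2 kg, lying on the counter: black handle 110 long x 24 wide x 18 mm high (x from -55 to +55 mm), then a flat dark steel blade 22 mm wide and 4 mm thick, at half the handle's height, reaching to x = +175 mm. Origin: centre of the handle's underside; x points along the blade, z up.
- bar_tip (a point): End of the pry bar's blade, at half its thickness (9 mm above the underside's plane, 175 mm ahead of the bar's origin).
- tray: Flat aluminium tray, fixed on the counter: 230 (x) x 200 (y) mm outside, 12 mm high, walls and floor 4 mm thick. Origin: centre of its underside. It stands left or right of the unit.
- rack: Bottle rack, fixed: open steel box 250 (x) x 130 (y) x 70 mm with four glass bottles, 226 mm high in all. Origin: centre of its underside. It stands on the other side of the unit than the tray and leaves no room to lever there.
- mill: Dark wooden pepper mill, standing loose, 54 mm in diameter, 182 mm high. Origin: centre of its foot.
- cup: White ceramic cup, standing loose, 72 mm in diameter, 85 mm high. Origin: centre of its foot.
- shaker: Steel salt shaker, standing loose behind the bottle rack, 50 mm in diameter, 92 mm high. Origin: centre of its foot.
Mind the look-alikes: they are no part of the job. Of the things that look like the lid, the largest one is meant.

How it is judged (in metres and radians):
On the way, in this order (a step that is already met when the one before it is completed fails the run):
1. the bar bears on the lid and on one of the unit's two ridges at the same time (each by more than 4 N) (contact force between bar and lid above 4 N and (contact force between bar and ridge_left above 4 N or contact force between bar and ridge_right above 4 N)), for 0.04 s.
2. the lid has come loose: its middle is more than 5 mm above its seat (z of lid in the frame of unit above 0.124 m and horizontal distance between lid and unit below 0.03 m), for 0.1 s.
3. the lid is lifted off, more than 25 mm above its seat, while the bar lies on the counter (z of lid in the frame of unit above 0.144 m and height (world z) of bar below 0.03 m), for 0.1 s.
At the end, for the whole second after the job is handed in: The lid lies flat on the tray's floor (its underside less than 8 mm above the tray's underside, tilted less than 0.06 rad, within 60 mm of the tray's centre), and the bar lies flat on the counter (origin below 20 mm, tilted less than 0.1 rad), both at rest (z of lid in the frame of tray below 0.008 m and angle between lid's own z axis and vertical below 0.06 rad and horizontal distance between lid and tray below 0.06 m and contact force between lid and tray above 0.5 N and linear speed of each of lid, bar below 0.02 m/s and height (world z) of bar below 0.02 m and angle between bar's own z axis and vertical below 0.1 rad); the robot touches nothing.
It fails at once if the gripper pulls or pushes the lid by more than 4 N while it is still stuck in its seat (contact force between the fingers and lid above 4 N and horizontal distance between lid and unit below 0.03 m and z of lid in the frame of unit below 0.122 m).
It fails at once if the mill is shifted more than 30 mm or tipped (distance of mill from where it was at the start of the episode above 0.03 m or angle between mill's own z axis and vertical above 0.4 rad).
It fails at once if the cup is shifted more than 30 mm or tipped (distance of cup from where it was at the start of the episode above 0.03 m or angle between cup's own z axis and vertical above 0.4 rad).
It fails at once if the shaker is shifted more than 30 mm or tipped (distance of shaker from where it was at the start of the episode above 0.03 m or angle between shaker's own z axis and vertical above 0.4 rad).
It fails at once if the bottle rack is pushed by more than 15 N (contact force between any of the arm, the fingers, bar, lid and rack above 15 N).
It also fails if it takes over 72 s, if anything falls off the work surface, if the arm or the gripper's body presses on something with over 40 N, if the wrist force passes 120 N, or if a joint passes its speed limit or range.

ROBOT

A 6-joint arm with a two-finger parallel gripper is mounted at the origin on the work surface. World frame = base frame: x ahead of the robot, y to its left, z up, the work surface at z = 0. Lengths are in m, angles in degrees, forces in N, time in s.
With the tool pointing down it reaches from about 0.4 to 0.825 m from the base axis. Payload 7 kg.
Tool frame: the origin (TCP) lies at the very end of the fingers, on their centre line; the grasp point (between the pads) lies 19 mm behind it; z points along the fingers, y is the line along which they close (so a half turn about z gives the same grasp; the last joint's range is limited). The gripper opens to 88 mm and grips with 3 to 60 N. Pads are 19 mm wide; open, the fingers measure 130 mm over their backs; the gripper's body (78 mm by 193 mm) begins 47 mm behind the grasp point.
Start: joints at [87.668, 20.546, 0.682, 0, -70.136, -16.507], TCP at [0.218, 0.639, 0.19] pointing down, gripper open.
Joint ranges: [-176.03, 176.03], [-82.01, 121.73], [-58.28, 71.71], [-173.87, 95.51], [-174.79, -0.11], [-173.66, 173.66]. Speed limits (degrees/s): [136.94, 136.94, 172.46, 180, 180, 180].

INTERFACE

Orientations are given as [roll, pitch, yaw] about the fixed x, y, z axes, in that order (R = Rz(yaw) Ry(pitch) Rx(roll)).
In Python, from plant import get_state, capture, close_job, regions_of gives the robot as it stands.
- The arm moves only by the tool jog_arm, never from a script. Its argument "moves" is a list of rows, each a list of 3 entries, a list of its own where there are three numbers: the shift along the tool's x, y, z in cm, then the turn about the tool's z in degrees, then the finger opening in cm, from 0 to 8.76. A call has 1 to 12 rows; each row shifts and turns the commanded pose from where the row before left it, along the tool's axes as they then stand; what a row does not reach is not made up. A row lasts 1/8 s, in which the tool goes at most 62.5 mm and 10.7 degrees, less where a joint would pass 70% of its speed; a pose out of reach is approached as far as the arm can. A call is refused whole if a number of a shift passes 6.25 or a number of a turn 10.7, either way. A call with a gripper value outside its range is refused whole. The fingers move at their own pace and stop on an object; "newtons" is the grip in N (left out, the last holds). Time passes only in rows, so rows that do not move let the fingers close. It gives the time, the measured TCP pose, the force, the opening and the grip force at its end, in the units of the state.
- get_state(): the state, without advancing time (a new reading comes with each control period).
- capture(name): name is "scene" or "top" or "wrist"; returns a dict with "pixels" (480x640x3 uint8, blue, green, red), "mtx" (3x3 intrinsics, pixels), "world_from_camera" (4x4, takes a point from camera to world coordinates); the wrist camera has in their place "hand_eye" (4x4, takes a point from camera to tool coordinates, whose origin is the TCP and whose axes are the flange's). Camera axes: x right, y down, z forward; pixel columns grow to the right and rows downward; lengths in m; the calibration is good to about 2 mm. A picture is of the moment at which its call begins: read the wrist's pose just before it. There is no depth.
- close_job(): hands the job in; it is judged then, once.
Trained networks look in a picture, given as the dict that the camera call returned (one of the last four; its "shot" number tells which), for a name from the list of things; names that differ only in an ending like _2 or _b are one class to them, and where a whole thing is asked for, a point or a joint stands for the part that bears it (a point fixed in the world has none). Each returns a list of dicts, best first, with "confidence" (0 to 1); they miss things now and then, are a little off and sometimes report something else, mostly with a low value. They report only what shows in the picture. A call takes as long as a camera call. They do not tell look-alikes from the thing itself.
- regions_of(picture, thing): "pixels" (480x640 bool, what is visible of it) and "pixel" ([column, row] in pixels, amid what is visible of it).
The state is a dict: "time_s": time; "joints": joint angles; "qd": joint speeds; "joint_torque": joint torques, N m; "tcp_pos": TCP position; "eef_rot": TCP orientation; "contact_force": force on the tool from outside, world axes, zero at the start; "moment": the same for the moment, N m; "gripper_width": finger opening in m; "gripper_force": force on a finger pad.
Only numpy, scipy, OpenCV 4.12 (cv2) and the standard library are available. Lean on these libraries where they do the work, as an engineer would, in place of code of your own. Each camera call takes 0.05 s, during which the arm holds its last target. There are 200 camera calls.

## Working session

There is one attempt and no reset: what is moved stays moved. The work goes in short steps, Python scripts to look and compute and a tool call to move; the robot and the scene stay as the last step left them, time stands still between calls to the robot, and variables do not carry over. Pictures are saved under pics/ and viewed, at most 10 in all, crops included, and the job is handed in when it is done.

Besides the shell and the picture viewer there is one more tool, called after "Call:" as name([rows], argument=value, ...), one row to a line, values as JSON. jog_arm: Moves the arm, as the interface text tells. Its arguments: {"type":"object","properties":{"moves":{"type":"array"},"newtons":{"type":"number"}},"required":["moves"]}

```bash
mkdir -p pics; ls
python3 - <<'E'
from plant import *
import cv2,numpy as np
print(get_state())
for n in ["top","scene"]:
    p=capture(n); cv2.imwrite(f"pics/{n}0.png",p["pixels"]); print(n,p["mtx"].tolist(),np.round(p["world_from_camera"],4).tolist())
    for t in ["unit","lid","lid_handle","bar","bar_tip","tray","rack","mill","cup","shaker","ridge_left","ridge_right"]:
        for r in regions_of(p,t)[:4]:
            m=r["pixels"].astype(np.uint8); c,(w,h),a=cv2.minAreaRect(cv2.findNonZero(m))
            print(t,round(r["confidence"],2),np.round(r["pixel"]),m.sum(),np.round(c),round(w),round(h),round(a))
E
```

```text
pics
{'time_s': 0.0, 'joints': array([ 8.76699981e+01,  2.05943022e+01,  6.35417774e-01, -1.97047398e-02,
       -7.01364548e+01, -1.65074081e+01]), 'qd': array([-0.08444812, -0.07092355, -0.03354355, -0.03812288, -0.01242526,
       -0.01497367]), 'joint_torque': array([ 3.05304602e-04, -5.82709908e+01,  2.93059123e+01,  6.99741080e+00,
        6.97597337e-03, -1.46000339e-04]), 'tcp_pos': array([0.21779715, 0.63832784, 0.18900418]), 'eef_rot': array([ 1.79903327e+02, -9.33207919e-03, -1.88441129e+01]), 'contact_force': array([-0.16366954, -0.00473349,  0.23644155]), 'moment': array([ 0.03787295, -0.00862171,  0.02143857]), 'gripper_force': 0.0, 'gripper_width': 0.08775258399628615}
top [[574.6763429356415, 0.0, 315.0778709782849], [0.0, 574.6763429356415, 237.14481336495226], [0.0, 0.0, 1.0]] [[0.0131, -0.9986, 0.0509, 0.5166], [-0.9998, -0.0124, 0.0146, 0.0138], [-0.014, -0.0511, -0.9986, 1.1675], [0.0, 0.0, 0.0, 1.0]]
unit 0.77 [342. 237.] 5147 [343. 202.] 100 119 3
lid 0.95 [157. 142.] 2730 [158. 142.] 57 50 41
lid 0.68 [479. 248.] 10460 [486. 248.] 132 92 86
lid 0.65 [344. 201.
[... 1253 characters left out ...]
 43 61
lid_handle 0.85 [437. 394.] 2100 [434. 389.] 54 42 59
lid_handle 0.82 [356. 371.] 2053 [356. 370.] 42 50 84
lid_handle 0.58 [309. 266.] 2936 [307. 264.] 55 59 27
bar 0.64 [319. 210.] 619 [325. 210.] 80 9 3
bar_tip 0.73 [323. 210.] 670 [325. 210.] 80 9 3
tray 0.93 [445. 301.] 6608 [445. 299.] 84 83 20
rack 0.59 [233. 215.] 5964 [231. 208.] 76 119 27
mill 0.92 [276. 166.] 756 [278. 164.] 53 18 85
cup 0.9 [452. 228.] 849 [447. 229.] 28 37 27
shaker 0.61 [199. 271.] 535 [200. 267.] 32 19 67
shaker 0.41 [448. 228.] 819 [446. 229.] 27 38 27
shaker 0.29 [306. 261.] 3072 [307. 264.] 55 63 29
ridge_left 0.6 [338. 281.] 242 [339. 281.] 6 42 29
ridge_right 0.5 [279. 252.] 230 [278. 254.] 6 41 34
```

View pics/top0.png

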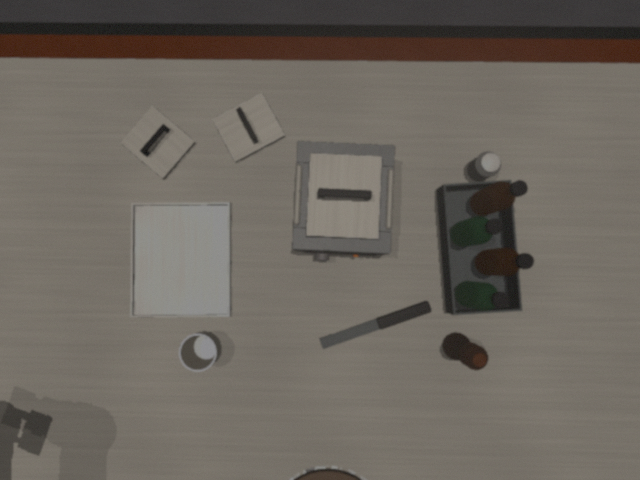

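View pics/scene0.png

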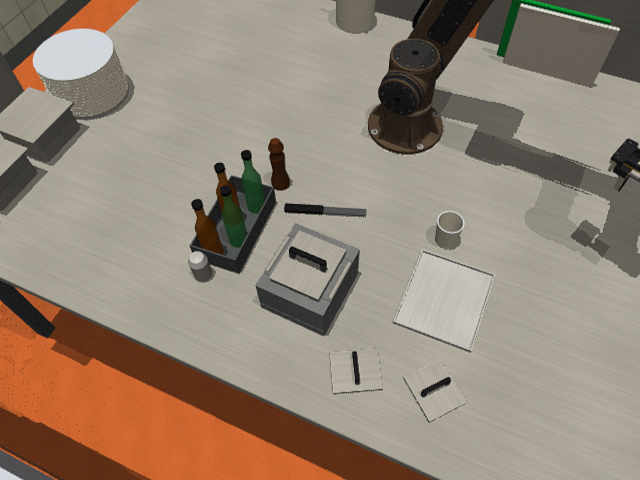

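The tray is left of the unit and the rack is right of it. The real lid is in the unit at about (344,196) and the small look-alikes are at (158,142) and (248,127). The bar's handle is at (403,315) and its blade tip at (322,343), so the bar has to be turned by about 160°.

```bash
cat > h.py <<'E'
from plant import *
import cv2,numpy as np
from scipy.spatial.transform import Rotation as Ro
def cam(p,st=None):
    if "world_from_camera" in p: return np.array(p["world_from_camera"])
    T=np.eye(4);T[:3,:3]=Ro.from_euler("xyz",st["eef_rot"],degrees=True).as_matrix();T[:3,3]=st["tcp_pos"]
    return T@np.array(p["hand_eye"])
def proj(p,T,uv,z):
    uv=np.atleast_2d(np.asarray(uv,float)); d=np.c_[(uv-np.array(p["mtx"])[:2,2])/p["mtx"][0][0],np.ones(len(uv))]@T[:3,:3].T
    return (T[:3,3]+d*((z-T[2,3])/d[:,2])[:,None])[:,:2]
def pix(p,T,X):
    c=(np.atleast_2d(X)-T[:3,3])@T[:3,:3]; return c[:,:2]/c[:,2:]*p["mtx"][0][0]+np.array(p["mtx"])[:2,2]
def pts(m): return cv2.findNonZero(m.astype(np.uint8))[:,0].astype(float)
def rect(xy):
    (c,(w,h),a)=cv2.minAreaRect((xy*1000).astype(np.float32)); b=cv2.boxPoints((c,(w,h),a))
    e=b[1]-b[0]; f=b[2]-b[1]; L=e if np.hypot(*e)>np.hypot(*f) else f
    return np.round(c,1),round(max(w,h),1),round(min(w,h),1),"long axis deg",round(np.degrees(np.arctan2(L[1],L[0]))%180,1)
E
python3 - <<'E'
from h import *
for n in ["top","scene"]:
    p=capture(n);T=cam(p)
    for t,z in [("lid",.137),("bar",.012),("tray",.012),("ridge_left",.1265),("ridge_right",.1265),("unit",.12),("rack",.07)]:
        for r in regions_of(p,t):
            if r["confidence"]>.4: print(n,t,round(r["confidence"],2),*rect(proj(p,T,pts(r["pixels"]),z)))
    for t in ["mill","cup","shaker"]:
        r=regions_of(p,t)[0]; print(n,t,proj(p,T,r["pixel"],.05).round(3))
E
```

```text
top lid 0.82 [767.7 152.8] 103.7 89.4 long axis deg 118.6
top lid 0.65 [739.2 317.6] 105.7 90.7 long axis deg 50.2
top lid 0.61 [643.8 -21.8] 151.4 130.7 long axis deg 178.3
top bar 0.83 [400.9 -92.8] 230.0 27.9 long axis deg 110.6
top tray 0.87 [527.7 301.1] 232.1 204.3 long axis deg 0.9
top ridge_left 0.76 [646.3  61.3] 110.0 13.1 long axis deg 179.3
top ridge_right 0.95 [ 640.9 -105.6] 109.9 12.0 long axis deg 178.0
top unit 0.93 [636.9 -23. ] 218.9 182.9 long axis deg 178.7
top mill [[ 0.361 -0.255]]
top cup [[ 0.645 -0.023]]
top shaker [[ 0.712 -0.299]]
scene lid 0.96 [646.8 -15.7] 150.4 130.8 long axis deg 178.3
scene lid 0.89 [843.2 189.6] 103.8 92.8 long axis deg 119.2
scene bar 0.96 [405.2 -86.9] 228.2 32.3 long axis deg 110.6
scene bar 0.6 [582.1 -53.3] 167.4 144.3 long axis deg 178.5
scene tray 0.66 [529.7 306.8] 241.4 203.1 long axis deg 1.2
scene ridge_left 0.6 [653.4  66.5] 107.4 15.9 long axis deg 0.2
scene ridge_right 0.47 [646.2 -98.3] 107.0 12.1 long axis deg 177.2
scene unit 0.85 [668.2  -6.2] 244.0 206.2 long axis deg 178.2
scene unit 0.49 [476.8 -52.2] 204.0 30.1 long axis deg 109.8
scene rack 0.71 [ 527.4 -302.1] 382.3 213.7 long axis deg 5.2
scene mill [[ 0.344 -0.262]]
scene cup [[0.355 0.251]]
scene shaker [[ 0.73  -0.285]]
```

Call:
jog_arm([
  [[3.0, 2.5, -1.1], 0, 8.7],
  [[3.0, 2.5, -1.1], 0, 8.7],
  [[3.0, 2.5, -1.1], 0, 8.7],
  [[3.0, 2.5, -1.1], 0, 8.7],
  [[3.0, 2.5, -1.1], 0, 8.7],
  [[3.0, 2.5, -1.1], 0, 8.7],
  [[3.0, 2.5, -1.1], 0, 8.7],
  [[3.0, 2.5, -1.1], 0, 8.7],
  [[3.0, 2.5, -1.1], 0, 8.7],
  [[3.0, 2.5, -1.1], 0, 8.7],
])

```text
time_s: 3.65
tcp_pos: [0.4217, 0.3042, 0.3006]
eef_rot: [-180.0, -0.0, -18.8]
contact_force: [0.8, 1.3, -0.3]
gripper_width: 0.0874
gripper_force: 0.0
```

Call:
jog_arm([
  [[1.26, 3.93, 0], 0, 8.7],
  [[1.26, 3.93, 0], 0, 8.7],
  [[1.26, 3.93, 0], 0, 8.7],
  [[1.26, 3.93, 0], 0, 8.7],
  [[1.26, 3.93, 0], 0, 8.7],
  [[1.26, 3.93, 0], 0, 8.7],
  [[1.26, 3.93, 0], 0, 8.7],
  [[1.26, 3.93, 0], 0, 8.7],
  [[1.26, 3.93, 0], 0, 8.7],
  [[1.26, 3.93, 0], 0, 8.7],
  [[0, 0, 0], 10.7, 8.7],
  [[0, 0, 0], 10.7, 8.7],
])

```text
time_s: 5.15
tcp_pos: [0.4133, -0.108, 0.3001]
eef_rot: [-180.0, -0.0, -40.7]
contact_force: [0.1, -0.4, -1.0]
gripper_width: 0.0874
gripper_force: 0.0
```

Call:
jog_arm([
  [[0, 0, 0], 10.7, 8.7],
  [[0, 0, 0], 10.7, 8.7],
  [[0, 0, 0], 10.7, 8.7],
  [[0, 0, 0], 10.7, 8.7],
  [[0, 0, 0], 10.7, 8.7],
  [[0, 0, 0], 10.7, 8.7],
  [[0, 0, 0], 10.7, 8.7],
  [[0, 0, 0], 10.7, 8.7],
  [[0, 0, 0], 10.7, 8.7],
  [[0, 0, 0], 10.7, 8.7],
])

```text
time_s: 6.4
tcp_pos: [0.4135, -0.1073, 0.3002]
eef_rot: [-180.0, 0.0, -147.6]
contact_force: [-0.4, 0.2, -0.5]
gripper_width: 0.0866
gripper_force: 0.0
```

Call:
jog_arm([
  [[0, 0, 0], 10.7, 8.7],
  [[0, 0, 0], 10.7, 8.7],
  [[0, 0, 0], 10.7, 8.7],
  [[0, 0, 0], 10.7, 8.7],
  [[0, 0, 0], 10.7, 8.7],
  [[0, 0, 0], 10.7, 8.7],
  [[0, 0, 0], 10.7, 8.7],
  [[0, 0, 0], 10.7, 8.7],
  [[0, 0, 0], 10.7, 8.7],
  [[0, 0, 0], 5.9, 8.7],
  [[0, 0, 0], 0, 8.7],
])

```text
time_s: 7.78
tcp_pos: [0.4134, -0.1073, 0.3001]
eef_rot: [180.0, 0.0, 110.6]
contact_force: [0.3, -0.2, 0.3]
gripper_width: 0.0871
gripper_force: 0.0
```

Run:
```python
from h import *
s=get_state();p=capture("wrist");T=cam(p,s);cv2.imwrite("pics/w1.png",p["pixels"])
print(s["time_s"],s["tcp_pos"],s["eef_rot"],s["joints"],np.round(p["hand_eye"],3).tolist())
for r in regions_of(p,"bar"): print(r["confidence"],r["pixel"],rect(proj(p,T,pts(r["pixels"]),.012)))
p=capture("top");T=cam(p)
for r in regions_of(p,"bar")[:1]: print(r["confidence"],r["pixel"],rect(proj(p,T,pts(r["pixels"]),.012)))
```

```text
7.775 [ 0.41343737 -0.10730941  0.30011076] [1.79981457e+02 2.75490239e-03 1.10608024e+02] [ 1.21315886e+01 -7.15765840e+00 -1.72149771e+01 -8.68317748e-06
 -7.99239343e+01 -1.71523563e+02] [[-0.0, -0.96, -0.279, 0.075], [1.0, -0.0, 0.001, 0.001], [-0.001, -0.279, 0.96, -0.195], [0.0, 0.0, 0.0, 1.0]]
0.59 [309.5, 183.8] (array([405.1, -89.1]), 229.6, 23.8, 'long axis deg', np.float32(110.1))
0.72 [354.9, 331.5] (array([398., -82.]), 210.1, 24.3, 'long axis deg', np.float32(109.6))
```

The wrist picture puts the bar's centre at (0.405, -0.089) m at 110.1°, 229.6 x 23.8 mm. That matches the given size, so I descend and grip.

Call:
jog_arm([
  [[-0.8, -0.15, 5], 0, 8.7],
  [[0, 0, 5], 0, 8.7],
  [[0, 0, 5], 0, 8.7],
  [[0, 0, 5], 0, 8.7],
  [[0, 0, 5], 0, 6],
  [[0, 0, 3], 0, 5],
  [[0, 0, 1.6], 0, 5],
  [[0, 0, 0], 0, 5],
])

```text
time_s: 8.98
tcp_pos: [0.414, -0.1155, 0.003]
eef_rot: [-179.8, -0.0, 110.6]
contact_force: [0.2, 0.3, 0.6]
gripper_width: 0.0537
gripper_force: 0.0
```

Call:
jog_arm([
  [[0, 0, 0], 0, 2],
  [[0, 0, 0], 0, 2],
  [[0, 0, 0], 0, 2],
  [[0, 0, 0], 0, 2],
  [[0, 0, 0], 0, 2],
  [[0, 0, 0], 0, 2],
], newtons=35)

```text
time_s: 9.72
tcp_pos: [0.4149, -0.1153, 0.004]
eef_rot: [180.0, 0.0, 110.6]
contact_force: [-0.5, 1.2, 0.2]
gripper_width: 0.0202
gripper_force: 0.0
```

Run:
```python
from h import *
s=get_state();p=capture("wrist");cv2.imwrite("pics/w2.png",p["pixels"]); T=cam(p,s)
print(s["gripper_width"],s["gripper_force"])
for r in regions_of(p,"bar"): print(r["confidence"],r["pixel"],rect(proj(p,T,pts(r["pixels"]),.012)))
q=cv2.imread("pics/w1.png");cv2.imwrite("pics/w12.png",cv2.resize(np.hstack([q,p["pixels"]]),(800,300)))
```

```text
0.020199193828567597 0.0
0.95 [311.7, 165.4] (array([401.8, -82.3]), 213.4, 24.8, 'long axis deg', np.float32(110.0))
```

View pics/w12.png

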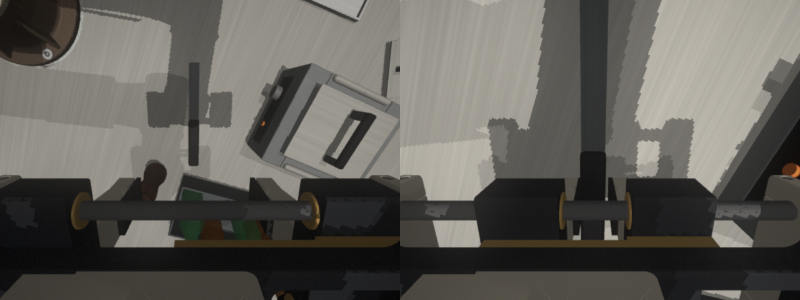

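The right half shows the handle lying between the two fingers, which have stopped at the commanded 2 cm without force. I close further.

Call:
jog_arm([
  [[0, 0, 0], 0, 0],
  [[0, 0, 0], 0, 0],
  [[0, 0, 0], 0, 0],
  [[0, 0, 0], 0, 0],
], newtons=35)

```text
time_s: 10.32
tcp_pos: [0.4149, -0.1153, 0.004]
eef_rot: [-180.0, 0.0, 110.6]
contact_force: [0.9, 0.5, 0.1]
gripper_width: 0.0004
gripper_force: 0.0
```

Run:
```python
from h import *
s=get_state();p=capture("wrist")
q=capture("scene");print(s["tcp_pos"],s["joints"], pix(q,cam(q),s["tcp_pos"]))
P=p["pixels"][180:480,160:480]; Q=q["pixels"][100:250,240:400]
cv2.imwrite("pics/w3.png",np.hstack([cv2.resize(P,(400,375)),cv2.resize(Q,(400,375))]))
```

```text
[ 0.41491475 -0.11532589  0.00395756] [ 1.09149125e+01  1.04163019e+01 -4.29221441e+01  9.50786818e-04
 -3.66628140e+01 -1.70353915e+02] [[313.8283151  210.71251921]]
```

View pics/w3.png

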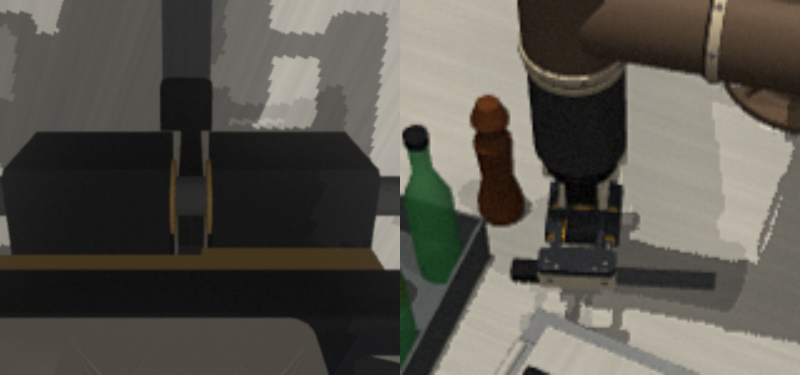

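Run:
```python
from h import *
s=get_state();p=capture("wrist");T=cam(p,s);print(p["mtx"].tolist(),T.round(3).tolist())
d=np.array([np.cos(np.radians(110.1)),np.sin(np.radians(110.1))]);n=np.array([d[1],-d[0]]);o=np.array([.4051,-.0891])-.06*d
im=cv2.resize(p["pixels"],None,fx=3,fy=3,interpolation=cv2.INTER_CUBIC)
for x,y,z in [(.055,.012,.018),(.055,-.012,.018),(.0,.012,.018),(.0,-.012,.018),(.032,.012,.018),(.032,-.012,.018)]:
    u=pix(p,T,np.r_[o+x*d+y*n,z])[0]; print(x,y,u.round(1)); cv2.circle(im,tuple(int(v) for v in u*3),4,(0,0,255),-1)
u=pix(p,T,s["tcp_pos"])[0];print("tcp",u); cv2.circle(im,tuple(int(v) for v in u*3),4,(0,255,0),-1)
cx,cy=int(u[0]*3),int(u[1]*3)
c=im[cy-200:cy+350,cx-350:cx+350]
cv2.imwrite("pics/w4.png",np.clip(c.astype(int)*2,0,255).astype(np.uint8))
```

```text
[[340.2392583657454, 0.0, 312.3333581088333], [0.0, 340.2392583657454, 245.6630143449448], [0.0, 0.0, 1.0]] [[0.936, 0.337, 0.098, 0.389], [0.351, -0.899, -0.261, -0.044], [0.001, 0.279, -0.96, 0.199], [0.0, 0.0, 0.0, 1.0]]
0.055 0.012 [332.4 246. ]
0.055 -0.012 [288.9 245.7]
0.0 0.012 [330.1 334.4]
0.0 -0.012 [290.  334.1]
0.032 0.012 [331.4 284.7]
0.032 -0.012 [289.4 284.4]
tcp [310.8515977  275.61708165]
```

View pics/w4.png

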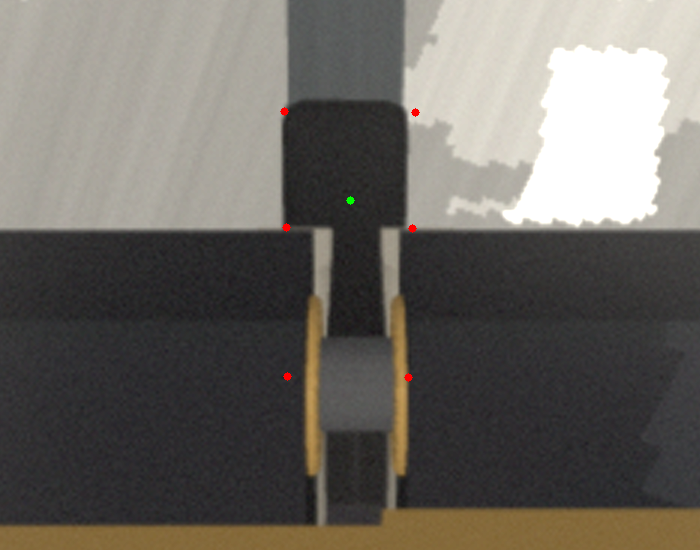

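The handle projects where expected, but no fingertips show at the TCP (green dot). I'll check the fingers' true length in the earlier open-gripper picture.

Run:
```python
import cv2,numpy as np
a=cv2.imread("pics/w1.png")[225:405,100:520];b=cv2.imread("pics/w2.png")[225:325,200:420]
a=cv2.resize(a,(800,343),interpolation=2);b=cv2.resize(b,(572,260),interpolation=2)
b=np.hstack([b,np.zeros((260,228,3),np.uint8)])
cv2.imwrite("pics/w5.png",np.clip(np.vstack([a,b])[:600].astype(int)*2,0,255).astype(np.uint8))
```

```text
(no output)
```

View pics/w5.png

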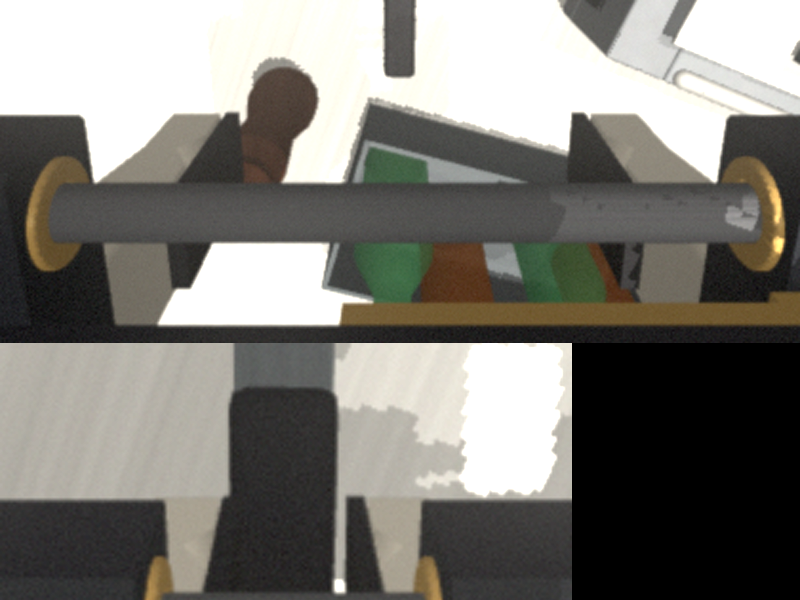

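The open-gripper picture (pads at columns 226 and 400 for 87 mm, tips at row 284) puts the fingertips about 37 mm behind the reported TCP. The fingers therefore closed in the air above the handle. I'll open and go lower, taking the true tip as TCP + 37 mm.

Call:
jog_arm([
  [[0, 0, 0], 0, 5],
  [[0, 0, 0], 0, 5],
  [[0, 0, 0], 0, 5],
  [[0, 0, 0], 0, 5],
  [[0, 0, 1.5], 0, 5],
  [[0, 0, 1.0], 0, 5],
  [[0, 0, 0.5], 0, 5],
  [[0, 0, 0.2], 0, 5],
  [[0, 0, 0], 0, 5],
])

```text
time_s: 11.6
tcp_pos: [0.415, -0.1153, -0.028]
eef_rot: [-180.0, 0.0, 110.6]
contact_force: [0.3, 0.5, 0.8]
gripper_width: 0.0503
gripper_force: 0.0
```

Call:
jog_arm([
  [[0, 0, 0.3], 0, 5],
  [[0, 0, 0], 0, 1],
  [[0, 0, 0], 0, 1],
  [[0, 0, 0], 0, 1],
  [[0, 0, 0], 0, 1],
  [[0, 0, 0], 0, 1],
  [[0, 0, 0], 0, 1],
], newtons=35)

```text
time_s: 12.48
tcp_pos: [0.4146, -0.1154, -0.031]
eef_rot: [-180.0, -0.0, 110.6]
contact_force: [-2.5, -0.6, 4.1]
gripper_width: 0.0238
gripper_force: 34.9
```

Gripped: opening 23.8 mm, 34.9 N. I lift, carry the bar over to the tray side and turn it.

Call:
jog_arm([
  [[0, 0, -2], 0, 1],
  [[0, 0, -4], 0, 1],
  [[0, 0, -5], 0, 1],
  [[0, 0, -5], 0, 1],
  [[0, 0, -5], 0, 1],
  [[0, 0, -4], 0, 1],
])

```text
time_s: 13.22
tcp_pos: [0.4153, -0.1151, 0.221]
eef_rot: [179.9, 0.0, 110.6]
contact_force: [1.7, 0.6, -2.7]
gripper_width: 0.0237
gripper_force: 34.9
```

Call:
jog_arm([
  [[2.1, 3.1, 0], 0, 1],
  [[2.1, 3.1, 0], 0, 1],
  [[2.1, 3.1, 0], 0, 1],
  [[2.1, 3.1, 0], 0, 1],
  [[2.1, 3.1, 0], 0, 1],
  [[2.1, 3.1, 0], 0, 1],
  [[2.1, 3.1, 0], 0, 1],
  [[2.1, 3.1, 0], 0, 1],
  [[2.1, 3.1, 0], 0, 1],
  [[2.1, 3.1, 0], 0, 1],
  [[2.1, 2.8, 0], 0, 1],
])

```text
time_s: 14.6
tcp_pos: [0.659, 0.1497, 0.2258]
eef_rot: [178.5, -7.8, 118.8]
contact_force: [-0.2, -0.3, -1.8]
gripper_width: 0.0236
gripper_force: 34.9
```

Call:
jog_arm([
  [[0, 0, 0], -10, 1],
  [[0, 0, 0], -10, 1],
  [[0, 0, 0], -10, 1],
  [[0, 0, 0], -10, 1],
  [[0, 0, 0], -10, 1],
  [[0, 0, 0], -10, 1],
  [[0, 0, 0], -10, 1],
  [[0, 0, 0], -10, 1],
  [[0, 0, 0], -10, 1],
  [[0, 0, 0], -10, 1],
  [[0, 0, 0], -10, 1],
  [[0, 0, 0], -10, 1],
])

```text
time_s: 16.1
tcp_pos: [0.6583, 0.1489, 0.2259]
eef_rot: [174.0, 5.2, -121.2]
contact_force: [0.3, 0.2, -2.4]
gripper_width: 0.0233
gripper_force: 34.9
```

Call:
jog_arm([
  [[0, 0, 0], -10, 1],
  [[0, 0, 0], -10, 1],
  [[0, 0, 0], -10, 1],
  [[0, 0, 0], -7.7, 1],
  [[0, 0, 0], 0, 1],
  [[0, 0, 0], 0, 1],
])

```text
time_s: 16.85
tcp_pos: [0.6583, 0.1487, 0.2263]
eef_rot: [178.4, 7.8, -83.9]
contact_force: [-0.3, 0.7, -2.6]
gripper_width: 0.024
gripper_force: 34.9
```

```bash
cat > look.py <<'E'
from h import *
import sys
s=get_state();p=capture("wrist");T=cam(p,s);cv2.imwrite(sys.argv[1],p["pixels"])
print(s["time_s"],s["tcp_pos"].round(4),s["eef_rot"].round(2),s["joints"].round(1),s["gripper_width"],s["gripper_force"])
zb=s["tcp_pos"][2]+.031+.011
for t,z in [("lid",.137),("ridge_left",.1265),("ridge_right",.1265),("unit",.12),("bar",zb)]:
    for r in regions_of(p,t)[:2]:
        if r["confidence"]>.3: print(t,round(r["confidence"],2),np.round(r["pixel"]),*rect(proj(p,T,pts(r["pixels"]),z)))
E
python3 look.py pics/w6.png
```

```text
16.85 [0.6583 0.1487 0.2263] [178.38   7.76 -83.87] [ 24.1  20.3   7.9  -8.1 -76.9 -16.1] 0.02402213968916386 34.85837459564209
lid 0.96 [184. 190.] [761.1 134.4] 80.2 70.2 long axis deg 118.8
lid 0.88 [375.  45.] [647.6  11.5] 149.8 68.3 long axis deg 178.0
unit 0.59 [360.  96.] [648.1  21. ] 199.7 100.5 long axis deg 178.4
bar 0.65 [314. 168.] [663.7 106.4] 175.2 25.4 long axis deg 95.4
```

J6 hit its limit during the carry, so the tool is now tilted 7.8° in the plane of the bar, blade end down. That suits inserting the blade and doesn't hurt grasping along y. I correct the yaw, back off and look again.

Call:
jog_arm([
  [[-3, 0, 0], 4, 1],
  [[-3, 0, 0], 3.7, 1],
  [[-2, 0, 0], 0, 1],
  [[0, 0, 0], 0, 1],
  [[0, 0, 0], 0, 1],
])

```text
time_s: 17.77
tcp_pos: [0.6543, 0.2273, 0.2372]
eef_rot: [177.4, 7.5, -91.4]
contact_force: [0.1, -0.1, -1.7]
gripper_width: 0.0236
gripper_force: 34.9
```

```bash
python3 look.py pics/w7.png
python3 - <<'E'
from h import *
s=get_state();p=capture("wrist");H=np.array(p["hand_eye"])
c=lambda P:pix(p,H,np.array(P))[0].round(1)
print("pred tip",c([.143,.011,-.042]),c([.143,-.011,-.042]),"handle end",c([.023,.012,-.049]),c([.023,-.012,-.049]))
m=regions_of(p,"bar")[0]["pixels"]; 
for r in range(0,300,15):
    x=np.where(m[r])[0]
    if len(x): print(r,x.min(),x.max())
print(np.where(m)[0].min())
E
```

```text
17.775 [0.6543 0.2273 0.2372] [177.38   7.46 -91.41] [ 30.3  21.1  10.4  -7.9 -77.7 -30. ] 0.023574141225613417 34.858383536338806
lid 0.85 [172. 139.] [757.8 158.9] 80.4 70.6 long axis deg 119.2
lid 0.69 [226. 268.] [730.9 281.7] 70.3 67.3 long axis deg 140.7
ridge_left 0.82 [285.   7.] [649.3  68.9] 109.9 8.5 long axis deg 179.5
ridge_right 0.7 [413. 219.] [555.1 243.4] 144.8 125.7 long axis deg 0.2
unit 0.81 [279.  15.] [649.5  76. ] 198.3 25.5 long axis deg 179.5
bar 0.93 [318. 166.] [654.3 184.8] 175.3 25.4 long axis deg 87.3
pred tip [343.7 -42.8] [285.  -42.8] handle end [340.5 265.9] [287.5 265.9]
0 289 345
15 290 345
30 290 344
45 291 345
60 290 343
75 290 343
90 290 342
105 290 342
120 290 341
135 290 341
150 290 339
165 290 339
180 290 339
195 291 338
210 290 338
225 290 337
240 290 337
255 291 336
270 288 338
285 288 338
0
```

View pics/w7.png

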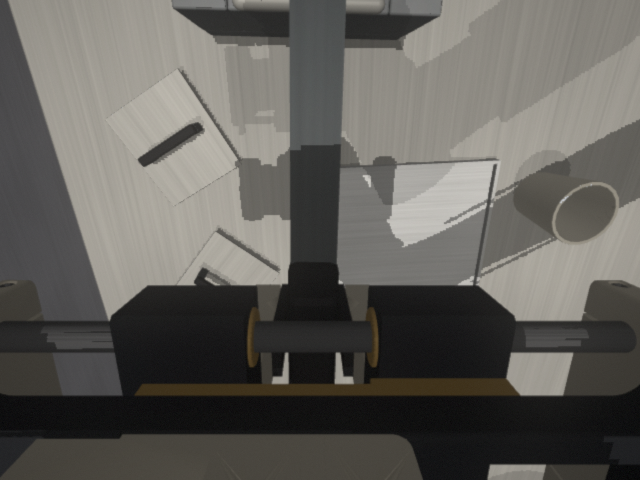

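The view shows the blade (columns 290–345) pointing at the ridge at row ~5, with the handle's front end at row 266 as predicted, so the grip is at bar x ≈ 32 mm. Next I compute the insertion.

```bash
cat > go.py <<'E'
from h import *
import sys
# go.py tx ty tz  wx wy wz : tool-frame shift (cm) that brings tool point t (mm) to world w (mm)
a=np.array([float(v) for v in sys.argv[1:7]])/1000
s=get_state();R=Ro.from_euler("xyz",s["eef_rot"],degrees=True).as_matrix()
now=s["tcp_pos"]+R@a[:3]
print(s["time_s"],s["tcp_pos"].round(4),s["eef_rot"].round(2),"F",s["contact_force"].round(1),"grip",s["gripper_force"],"point now",now.round(4),"shift cm",(R.T@(a[3:]-now)*100).round(2))
print("tilt of tool x below horizontal",np.degrees(np.arcsin(-R[2,0])).round(2))
print("world +z 1cm in tool",(R.T@[0,0,1]).round(3),"world +y",(R.T@[0,1,0]).round(3),"world +x",(R.T@[1,0,0]).round(3))
E
python3 go.py 113 1 -38 648 65.5 128.5
```

```text
18.175 [0.6544 0.2273 0.2375] [177.39   7.48 -91.48] F [ 0.1 -0.5 -1.8] grip 34.85845863819122 point now [0.6521 0.1104 0.2604] shift cm [ 6.18 -0.27 12.5 ]
tilt of tool x below horizontal 7.48
world +z 1cm in tool [-0.13   0.045 -0.99 ] world +y [-0.991  0.02   0.131] world +x [-0.026 -0.999 -0.042]
```

Call:
jog_arm([
  [[0.2, -0.27, 3], 0, 1],
  [[0, 0, 3], 0, 1],
  [[0, 0, 3], 0, 1],
  [[0, 0, 2], 0, 1],
  [[0, 0, 1.5], 0, 1],
  [[0, 0, 0], 0, 1],
  [[1.5, 0, 0], 0, 1],
  [[1.5, 0, 0], 0, 1],
  [[1, 0, 0], 0, 1],
  [[0.3, 0, 0], 0, 1],
  [[0, 0, 0], 0, 1],
])

```text
time_s: 19.55
tcp_pos: [0.6508, 0.1992, 0.1078]
eef_rot: [177.4, 7.5, -91.5]
contact_force: [-0.4, 0.2, -2.5]
gripper_width: 0.0233
gripper_force: 34.9
```

```bash
python3 go.py 113 1 -38 648 65.5 128.5
python3 - <<'E'
from h import *
q=capture("scene");T=cam(q);s=get_state();R=Ro.from_euler("xyz",s["eef_rot"],degrees=True).as_matrix()
c=q["pixels"][215:335,255:415].copy()
im=cv2.resize(c,None,fx=5,fy=5,interpolation=cv2.INTER_CUBIC)
for P in [(.143,.001,-.042),(.113,.001,-.042)]:
    u=pix(q,T,s["tcp_pos"]+R@np.array(P))[0]; print(u); cv2.circle(im,tuple(int(v) for v in (u-[255,215])*5),3,(0,0,255),-1)
cv2.imwrite("pics/s8.png",np.clip(im.astype(int)*1.5,0,255).astype(np.uint8))
E
```

```text
19.55 [0.6508 0.1992 0.1078] [177.41   7.49 -91.49] F [-0.4  0.2 -2.5] grip 34.858358502388 point now [0.6485 0.0822 0.1308] shift cm [1.69 0.01 0.01]
tilt of tool x below horizontal 7.49
world +z 1cm in tool [-0.13   0.045 -0.99 ] world +y [-0.991  0.02   0.131] world +x [-0.026 -0.999 -0.042]
[334.01236509 275.50375227]
[345.47583593 279.47391065]
```

View pics/s8.png

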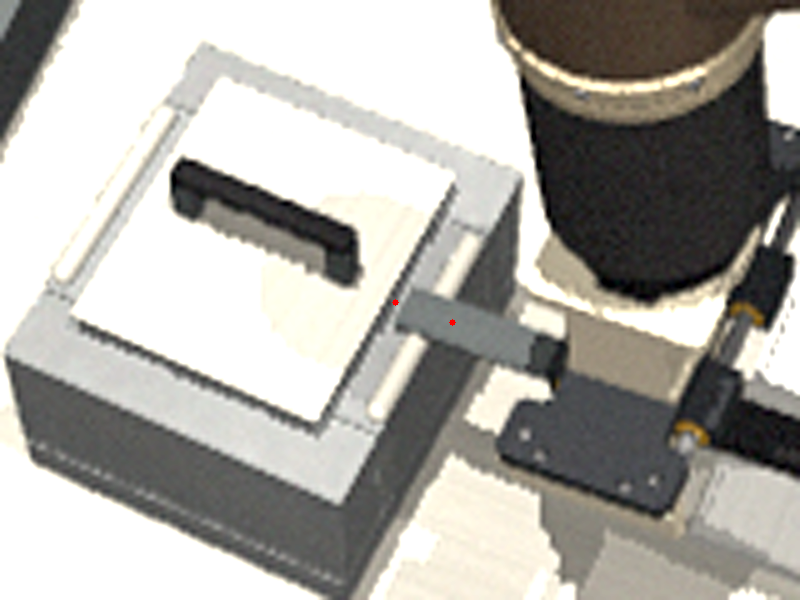

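The scene view shows the blade lying across the left ridge, with its tip (398,310) at the lid's edge and no contact force. I slide it under.

Call:
jog_arm([
  [[0.5, 0, 0], 0, 1],
  [[0.4, 0, 0], 0, 1],
  [[0.3, 0, 0], 0, 1],
  [[0, 0, 0], 0, 1],
])

```text
time_s: 20.1
tcp_pos: [0.6504, 0.1873, 0.1061]
eef_rot: [177.4, 7.5, -91.5]
contact_force: [-0.2, -0.2, -2.0]
gripper_width: 0.0237
gripper_force: 34.9
```

Call:
jog_arm([
  [[0.3, 0, 0], 0, 1],
  [[0, 0, 0], 0, 1],
  [[0.03, -0.02, 0.45], 0, 1],
  [[0.03, -0.02, 0.45], 0, 1],
  [[0.03, -0.02, 0.45], 0, 1],
  [[0.03, -0.02, 0.45], 0, 1],
  [[0, 0, 0], 0, 1],
], newtons=30)

```text
time_s: 20.98
tcp_pos: [0.6501, 0.1858, 0.0871]
eef_rot: [177.4, 7.5, -91.5]
contact_force: [-0.7, 0.5, 0.5]
gripper_width: 0.0239
gripper_force: 30.0
```

Call:
jog_arm([
  [[0.03, -0.02, 0.45], 0, 1],
  [[0.03, -0.02, 0.45], 0, 1],
  [[0.03, -0.02, 0.45], 0, 1],
  [[0.03, -0.02, 0.45], 0, 1],
  [[0, 0, 0], 0, 1],
])

```text
time_s: 21.6
tcp_pos: [0.6504, 0.1855, 0.0699]
eef_rot: [177.4, 7.4, -91.5]
contact_force: [-2.8, -5.4, 5.9]
gripper_width: 0.0236
gripper_force: 30.0
```

Run:
```python
from h import *
s=get_state();print(s["contact_force"],s["moment"],s["tcp_pos"])
p=capture("wrist");R=regions_of(p,"bar")[0]["pixels"];H=np.array(p["hand_eye"])
for r in range(0,285,20):
    x=np.where(R[r])[0]
    if len(x): print(r,x.min(),x.max())
# pitch of bar from blade width/handle-front rows: predicted for tilt angles about grip (0,0,-43)
for th in [0,10,20,30]:
    t=np.radians(th)
    f=lambda x,y,z:[x*np.cos(t)+(z+.043)*np.sin(t),y,-.043-x*np.sin(t)+(z+.043)*np.cos(t)]
    print(th,pix(p,H,np.array([f(x,y,z) for x,y,z in [(.143,.011,-.042),(.143,-.011,-.042),(.083,.011,-.042),(.083,-.011,-.042),(.023,.012,-.049),(.023,-.012,-.049)]])).round(0).tolist())
```

```text
[-2.78161937 -5.37445902  5.92492383] [-2.41984338  0.64791617  0.03301392] [0.65041249 0.18551812 0.06988119]
0 282 355
20 283 354
40 283 352
60 284 351
80 284 349
100 286 347
120 285 347
140 286 345
160 287 344
180 287 343
200 288 341
220 288 340
240 289 339
260 289 337
280 288 338
0 [[344.0, -43.0], [285.0, -43.0], [340.0, 127.0], [288.0, 127.0], [340.0, 266.0], [288.0, 266.0]]
10 [[351.0, -78.0], [279.0, -78.0], [343.0, 128.0], [286.0, 128.0], [341.0, 272.0], [287.0, 272.0]]
20 [[361.0, -110.0], [270.0, -110.0], [346.0, 136.0], [283.0, 136.0], [342.0, 279.0], [286.0, 279.0]]
30 [[375.0, -128.0], [257.0, -128.0], [350.0, 155.0], [280.0, 155.0], [342.0, 288.0], [286.0, 288.0]]
```

Call:
jog_arm([
  [[0.17, -0.02, 0.47], 0, 1],
  [[0.17, -0.02, 0.47], 0, 1],
  [[0.17, -0.02, 0.47], 0, 1],
  [[0.17, -0.02, 0.47], 0, 1],
  [[0, 0, 0], 0, 1],
])

```text
time_s: 22.32
tcp_pos: [0.6501, 0.182, 0.05]
eef_rot: [177.4, 7.5, -91.5]
contact_force: [-1.3, -3.2, 1.3]
gripper_width: 0.0235
gripper_force: 29.9
```

```bash
cat > w.py <<'E'
from h import *
p=capture("wrist");R=regions_of(p,"bar")[0]["pixels"]
print("bar width at rows",[(r,int(R[r].sum())) for r in (0,60,128)])
q=capture("scene");T=cam(q)
for r in regions_of(q,"lid")[:3]: print(round(r["confidence"],2),np.round(r["pixel"]),*rect(proj(q,T,pts(r["pixels"]),.137)))
E
python3 w.py
```

```text
bar width at rows [(0, 90), (60, 80), (128, 71)]
0.91 [308. 262.] [645.  -16.6] 154.8 131.3 long axis deg 178.5
0.85 [432. 383.] [812.8 355.9] 104.1 91.1 long axis deg 50.4
0.73 [354. 371.] [842.1 189.6] 104.6 90.9 long axis deg 119.2
```

Call:
jog_arm([
  [[0.2, -0.02, 0.46], 0, 1],
  [[0.2, -0.02, 0.46], 0, 1],
  [[0.2, -0.02, 0.46], 0, 1],
  [[0.2, -0.02, 0.46], 0, 1],
  [[0, 0, 0], 0, 1],
])

```text
time_s: 23.15
tcp_pos: [0.6499, 0.1772, 0.0299]
eef_rot: [177.4, 7.5, -91.5]
contact_force: [0.7, 0.6, 0.4]
gripper_width: 0.0238
gripper_force: 29.9
```

```bash
python3 w.py
```

```text
bar width at rows [(0, 115), (60, 101), (128, 85)]
0.91 [434. 388.] [813.9 355.3] 109.8 95.9 long axis deg 50.8
0.9 [304. 261.] [643.7 -17.6] 153.5 127.8 long axis deg 178.4
0.87 [354. 370.] [842.2 189.3] 104.1 90.4 long axis deg 119.1
```

Forces have fallen and the lid's picture has shifted by what an 8 mm rise would give, so it has popped. I withdraw the bar horizontally and then raise it.

Call:
jog_arm([
  [[-0.6, 0.01, 0.08], 0, 1],
  [[-0.6, 0.01, 0.08], 0, 1],
  [[-0.6, 0.01, 0.07], 0, 1],
  [[-0.7, 0.02, 0], 0, 1],
  [[-0.7, 0.02, 0], 0, 1],
  [[-0.8, 0.02, -0.1], 0, 1],
  [[-0.8, 0.02, -0.1], 0, 1],
  [[0, 0, 0], 0, 1],
], newtons=35)

```text
time_s: 24.35
tcp_pos: [0.6502, 0.2255, 0.0371]
eef_rot: [177.4, 7.5, -91.4]
contact_force: [0.5, -1.0, -1.8]
gripper_width: 0.0234
gripper_force: 34.9
```

```bash
python3 w.py; python3 go.py 0 0 -43 400 60 200
python3 - <<'E'
from h import *
q=capture("scene");c=q["pixels"][205:325,255:415]
cv2.imwrite("pics/s9.png",np.clip(cv2.resize(c,None,fx=5,fy=5,interpolation=2).astype(int)*1.5,0,255).astype(np.uint8))
E
```

```text
bar width at rows [(0, 114), (60, 101), (128, 85)]
0.84 [433. 385.] [813.4 356.6] 105.2 92.1 long axis deg 49.6
0.68 [307. 260.] [643.1 -16.9] 155.3 132.3 long axis deg 178.4
0.66 [357. 372.] [841.9 190.2] 105.9 91.5 long axis deg 119.5
24.55 [0.65   0.2244 0.0367] [177.38   7.48 -91.48] F [ 0.2  0.5 -2. ] grip 34.90879833698273 point now [0.6518 0.2188 0.0793] shift cm [ 14.81  25.38 -12.97]
tilt of tool x below horizontal 7.48
world +z 1cm in tool [-0.13   0.045 -0.99 ] world +y [-0.991  0.02   0.131] world +x [-0.026 -0.999 -0.042]
```

View pics/s9.png

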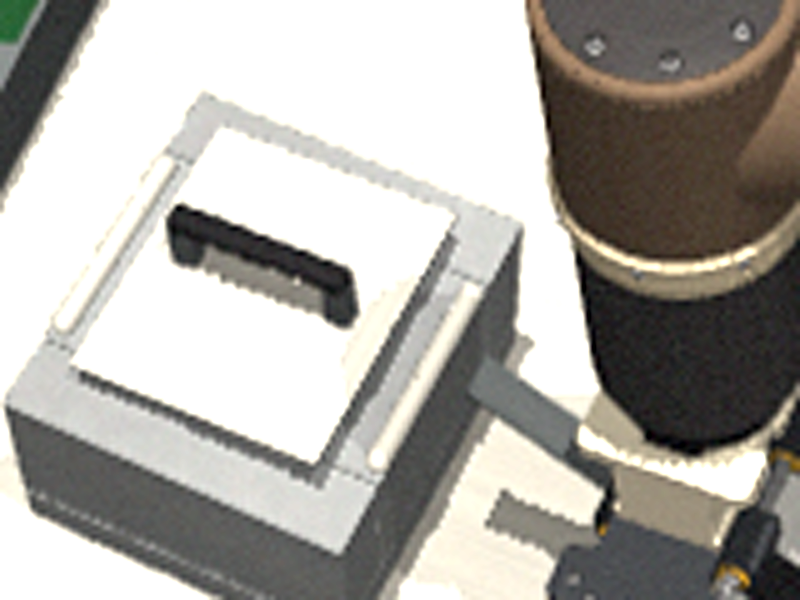

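The blade is out and hangs tip-up beside the unit, and the lid sits slightly higher than before. I'll measure that rise by matching the lid against the first scene picture.

Run:
```python
from h import *
a=cv2.imread("pics/scene0.png",0).astype(np.float32);q=capture("scene");T=cam(q);b=cv2.cvtColor(q["pixels"],cv2.COLOR_BGR2GRAY).astype(np.float32)
U=lambda z:pix(q,T,[.646,-.017,z])[0]
print("expected shift for 8mm",U(.178)-U(.170))
def sh(y0,y1,x0,x1):
    t=cv2.resize(a[y0:y1,x0:x1],None,fx=8,fy=8,interpolation=2);w=cv2.resize(b[y0-8:y1+8,x0-8:x1+8],None,fx=8,fy=8,interpolation=2)
    r=cv2.matchTemplate(w,t,cv2.TM_CCOEFF_NORMED);_,m,_,l=cv2.minMaxLoc(r);return m,(np.array(l)-64)/8
print("handle",sh(243,275,284,332));print("handle left end",sh(243,260,284,302));print("handle right end",sh(253,275,312,332)); print("unit corner check",sh(275,300,256,280))
```

```text
expected shift for 8mm [-0.1489552  -1.80639294]
handle (0.9743294715881348, array([-0.375, -1.125]))
handle left end (0.974471390247345, array([-0.5  , -0.625]))
handle right end (0.9816514253616333, array([-0.5  , -1.625]))
unit corner check (0.9946883916854858, array([ 0.   , -0.125]))
```

```bash
cat > rise.py <<'E'
from h import *
C=np.array([.646,-.0175]);ps=np.radians(-1.5);Rz=np.array([[np.cos(ps),-np.sin(ps)],[np.sin(ps),np.cos(ps)]])
W=lambda x,y,z:np.r_[C+Rz@[x,y],z]
lid=[W(x,y,.137) for x in(-.075,0,.075) for y in(-.065,0,.065) if (x,y)!=(0,0)]+[W(0,y,.173) for y in(-.047,-.02,.02,.047)]
ctl=[W(x,y,.12) for x in(-.1,.1) for y in(-.09,.09)]
A=[];B=[]
def sh(a,b,u,k=7):
    x,y=np.round(u).astype(int);t=a[y-k:y+k+1,x-k:x+k+1]
    f=lambda i:cv2.resize(i,None,fx=10,fy=10,interpolation=2)
    r=cv2.matchTemplate(f(b[y-k-5:y+k+6,x-k-5:x+k+6]),f(t),cv2.TM_CCOEFF_NORMED);_,m,_,l=cv2.minMaxLoc(r);return m,(np.array(l)-50)/10
for n in ["scene","top"]:
    a=cv2.imread(f"pics/{n}0.png",0).astype(np.float32)
    q=[capture(n) for _ in range(3)][-1];T=cam(q);b=cv2.cvtColor(q["pixels"],cv2.COLOR_BGR2GRAY).astype(np.float32)
    # predicted seated pixels are shifted by the calibration offset of that camera; same for all, so only differences matter
    off=np.median([0*sh(a,a,pix(q,T,P)[0])[1] for P in ctl],0)
    cs=[sh(a,b,pix(q,T,P)[0]) for P in ctl];print(n,"ctl",[(round(m,2),s.tolist()) for m,s in cs])
    c0=np.median([s for m,s in cs if m>.9],0) if any(m>.9 for m,s in cs) else 0
    for P in lid:
        m,s=sh(a,b,pix(q,T,P)[0])
        print(n,P.round(3),round(m,2),s)
        if m<.9: continue
        J=np.array([(pix(q,T,P+e)[0]-pix(q,T,P-e)[0])/2 for e in np.eye(3)*.001]).T  # px per mm
        d=P-W(0,0,.119)
        S=np.array([[0,d[2],-d[1]],[-d[2],0,d[0]],[d[1],-d[0],0]])  # rot vec -> disp
        M=J@np.c_[np.eye(3),S*1000]; A+=[*M];B+=[*(s-c0)]
A=np.array(A);B=np.array(B)
from scipy.optimize import least_squares
sc=np.array([1,1,1,.02,.02,.02]);r=least_squares(lambda v:A@(v*sc)-B,np.zeros(6),loss="soft_l1",f_scale=.2)
cov=np.sqrt(np.diag(np.linalg.inv(r.jac.T@r.jac))*r.fun.var());print("dx dy dz mm",r.x[:3].round(2),"rot rad",(r.x*sc)[3:].round(4),"sd",cov[:3].round(2),"rms",np.sqrt((r.fun**2).mean()).round(2))
E
python3 rise.py
```

```text
scene ctl [(1.0, [0.0, 0.0]), (0.87, [-0.6, 1.7]), (1.0, [0.0, 0.0]), (1.0, [0.0, 0.0])]
scene [ 0.569 -0.081  0.137] 0.99 [0. 0.]
scene [ 0.571 -0.016  0.137] 0.95 [-5.  -2.5]
scene [0.573 0.049 0.137] 0.9 [-0.6 -0.7]
scene [ 0.644 -0.082  0.137] 0.94 [-0.4 -0.2]
scene [0.648 0.047 0.137] 0.92 [-0.2 -1.5]
scene [ 0.719 -0.084  0.137] 0.99 [ 0.1 -0.1]
scene [ 0.721 -0.019  0.137] 0.98 [-5.  -2.8]
scene [0.723 0.046 0.137] 0.91 [-0.1 -1.3]
scene [ 0.645 -0.064  0.173] 0.96 [-0.4 -0.5]
scene [ 0.645 -0.037  0.173] 0.99 [-0.2 -0.7]
scene [0.647 0.002 0.173] 0.99 [ 0.2 -1.2]
scene [0.647 0.029 0.173] 0.98 [-0.6 -1.7]
top ctl [(0.99, [0.1, 0.0]), (0.99, [0.0, 0.0]), (0.99, [-0.1, 0.0]), (0.98, [0.1, -0.1])]
top [ 0.569 -0.081  0.137] 1.0 [0. 0.]
top [ 0.571 -0.016  0.137] 1.0 [3.2 0. ]
top [0.573 0.049 0.137] 0.99 [ 0.  -0.1]
top [ 0.644 -0.082  0.137] 0.96 [ 0.8 -0.3]
top [0.648 0.047 0.137] 0.99 [0.  0.4]
top [ 0.719 -0.084  0.137] 1.0 [ 0.  -0.2]
top [ 0.721 -0.019  0.137] 0.99 [-5.  -0.9]
top [0.723 0.046 0.137] 0.99 [ 0. -1.]
top [ 0.645 -0.064  0.173] 1.0 [ 1.2 -0.1]
top [ 0.645 -0.037  0.173] 0.99 [-5.  -0.5]
top [0.647 0.002 0.173] 0.99 [-0.6 -0.6]
top [0.647 0.029 0.173] 0.98 [ 0.8 -0.2]
dx dy dz mm [0.36 0.51 3.66] rot rad [ 0.0327 -0.0094  0.003 ] sd [1.87 1.67 3.22] rms 1.64
```

The tray-side edge is only up about 7 mm and the far edge is still seated, so the middle has risen about 3.5 mm. The blade slipped out before the lid popped, so I need a second pry with deeper insertion. First I level the bar in the grip by pressing its handle end on the tray floor.

Call:
jog_arm([
  [[-0.93, 4.03, -0.03], 0, 1],
  [[-0.93, 4.03, -0.03], 0, 1],
  [[-0.93, 4.03, -0.03], 0, 1],
  [[0.16, -0.05, 1.2], 0, 1],
  [[0.16, -0.05, 1.2], 0, 1],
  [[0.08, -0.03, 0.6], 0, 1],
  [[0.08, -0.03, 0.6], 0, 1],
  [[0.08, -0.03, 0.6], 0, 1],
  [[0.08, -0.03, 0.6], 0, 1],
  [[0.08, -0.03, 0.6], 0, 1],
  [[0.08, -0.03, 0.6], 0, 1],
  [[0, 0, 0], 0, 1],
])

```text
time_s: 26.45
tcp_pos: [0.5303, 0.2545, -0.0144]
eef_rot: [177.4, 7.5, -91.5]
contact_force: [0.7, -1.4, 1.2]
gripper_width: 0.0239
gripper_force: 35.0
```

```bash
cat > tilt.py <<'E'
from h import *
from scipy.optimize import least_squares
# bar tilt in the tool (deg, tip up) and grip coordinate g from wrist image
s=get_state();p=capture("wrist");H=np.array(p["hand_eye"]);m=regions_of(p,"bar")[0]["pixels"]
rows=[r for r in range(5,200,8) if m[r].any()];obs=np.array([m[r].sum() for r in rows],float);print("rows",rows[0],rows[-1],obs[:3],obs[-3:], "top row",np.where(m)[0].min())
def pred(th,h=-.042):
    t=np.radians(th);xs=np.linspace(.02,.15,80)
    P=lambda y:np.c_[xs*np.cos(t)+(h+.043)*np.sin(t),np.full(80,y),-.043-xs*np.sin(t)+(h+.043)*np.cos(t)]
    a=pix(p,H,P(.011));b=pix(p,H,P(-.011));o=np.argsort(a[:,1]);return np.interp(rows,a[o,1],(a-b)[o,0])
th=np.arange(-10,60,.5);e=[np.abs(pred(t)-obs).mean() for t in th];i=np.argmin(e)
print("bar tilt in tool",th[i],"err px",round(e[i],2));g=p["pixels"].mean(2)
print("column mean brightness by row",[(r,int(g[r,305:325].mean())) for r in range(180,300,6)])
print(s["tcp_pos"].round(4),s["contact_force"].round(1),s["time_s"])
E
python3 tilt.py
```

```text
rows 5 197 [72. 72. 72.] [57. 56. 55.] top row 0
bar tilt in tool 16.5 err px 0.39
column mean brightness by row [(180, 49), (186, 48), (192, 48), (198, 47), (204, 47), (210, 47), (216, 47), (222, 47), (228, 47), (234, 46), (240, 47), (246, 46), (252, 45), (258, 46), (264, 44), (270, 21), (276, 23), (282, 20), (288, 20), (294, 19)]
[ 0.5303  0.2545 -0.0144] [ 0.7 -1.4  1.2] 26.45
```

Call:
jog_arm([
  [[0.05, -0.02, 0.35], 0, 1],
  [[0.05, -0.02, 0.35], 0, 1],
  [[0, 0, 0], 0, 1],
])

```text
time_s: 26.92
tcp_pos: [0.5301, 0.2543, -0.0212]
eef_rot: [177.4, 7.5, -91.5]
contact_force: [0.8, -1.8, 2.6]
gripper_width: 0.0236
gripper_force: 35.0
```

```bash
python3 tilt.py
```

```text
rows 5 197 [67. 66. 66.] [53. 53. 52.] top row 0
bar tilt in tool 10.5 err px 0.71
column mean brightness by row [(180, 50), (186, 49), (192, 49), (198, 48), (204, 48), (210, 48), (216, 48), (222, 47), (228, 47), (234, 47), (240, 47), (246, 47), (252, 46), (258, 46), (264, 22), (270, 21), (276, 21), (282, 20), (288, 20), (294, 19)]
[ 0.5301  0.2543 -0.0212] [ 0.8 -1.8  2.6] 26.925
```

```bash
python3 go.py 116.4 1 -59.5 648 125.5 128.5
```

```text
27.025 [ 0.53    0.2544 -0.021 ] [177.38   7.47 -91.46] F [-0.2 -2.7  1.5] grip 35.00110745429993 point now [0.5286 0.1313 0.0228] shift cm [ -1.11 -11.45 -11.05]
tilt of tool x below horizontal 7.47
world +z 1cm in tool [-0.13   0.045 -0.99 ] world +y [-0.991  0.02   0.131] world +x [-0.025 -0.999 -0.042]
```

Call:
jog_arm([
  [[-0.46, 0.16, -3.5], 0, 1],
  [[-0.46, 0.16, -3.5], 0, 1],
  [[-0.46, 0.16, -3.5], 0, 1],
  [[0.09, -3.98, -0.18], 0, 1],
  [[0.09, -3.98, -0.18], 0, 1],
  [[0.09, -3.98, -0.18], 0, 1],
  [[0, 0, 0], 0, 1],
  [[1.5, -0.03, -0.2], 0, 1],
  [[1.5, -0.03, -0.2], 0, 1],
  [[1.0, -0.02, -0.13], 0, 1],
  [[0, 0, 0], 0, 1],
])

```text
time_s: 28.4
tcp_pos: [0.6495, 0.2074, 0.0853]
eef_rot: [177.4, 7.5, -91.5]
contact_force: [0.0, 0.1, -1.4]
gripper_width: 0.0235
gripper_force: 35.0
```

```bash
python3 go.py 116.4 1 -59.5 648 65.5 127.8;python3 tilt.py
```

```text
28.4 [0.6495 0.2074 0.0853] [177.42   7.5  -91.51] F [ 0.   0.1 -1.4] grip 34.99523341655731 point now [0.6479 0.0842 0.1291] shift cm [ 1.87 -0.05 -0.12]
tilt of tool x below horizontal 7.5
world +z 1cm in tool [-0.131  0.045 -0.99 ] world +y [-0.991  0.021  0.132] world +x [-0.026 -0.999 -0.042]
rows 5 197 [69. 68. 68.] [56. 55. 55.] top row 0
bar tilt in tool 13.0 err px 0.54
column mean brightness by row [(180, 46), (186, 46), (192, 46), (198, 46), (204, 46), (210, 46), (216, 45), (222, 45), (228, 45), (234, 45), (240, 45), (246, 45), (252, 45), (258, 45), (264, 25), (270, 23), (276, 23), (282, 22), (288, 21), (294, 21)]
[0.6495 0.2074 0.0853] [ 0.   0.1 -1.4] 28.4
```

Call:
jog_arm([
  [[0.02, -0.01, 0.15], 0, 1],
  [[0.02, -0.01, 0.15], 0, 1],
  [[0, 0, 0], 0, 1],
])

```text
time_s: 28.88
tcp_pos: [0.6495, 0.2086, 0.0813]
eef_rot: [177.4, 7.5, -91.4]
contact_force: [0.8, -0.2, -2.1]
gripper_width: 0.0235
gripper_force: 35.0
```

Call:
jog_arm([
  [[0.5, -0.01, -0.07], 0, 1],
  [[0.5, -0.01, -0.07], 0, 1],
  [[0.5, -0.01, -0.07], 0, 1],
  [[0.3, -0.01, -0.04], 0, 1],
  [[0, 0, 0], 0, 1],
])

```text
time_s: 29.5
tcp_pos: [0.6498, 0.1898, 0.0819]
eef_rot: [177.4, 7.5, -91.5]
contact_force: [-0.0, -0.2, -2.0]
gripper_width: 0.0236
gripper_force: 35.0
```

Call:
jog_arm([
  [[0.3, -0.01, -0.04], 0, 1],
  [[0, 0, 0], 0, 1],
])

```text
time_s: 29.75
tcp_pos: [0.6498, 0.187, 0.0818]
eef_rot: [177.4, 7.5, -91.5]
contact_force: [-0.2, -0.5, -2.0]
gripper_width: 0.0231
gripper_force: 35.0
```

Call:
jog_arm([
  [[0.3, -0.01, -0.04], 0, 1],
  [[0, 0, 0], 0, 1],
])

```text
time_s: 30.0
tcp_pos: [0.6498, 0.1839, 0.0818]
eef_rot: [177.4, 7.5, -91.5]
contact_force: [-0.5, 0.6, -2.4]
gripper_width: 0.0235
gripper_force: 35.0
```

Call:
jog_arm([
  [[0.3, -0.01, -0.04], 0, 1],
  [[0, 0, 0], 0, 1],
])

```text
time_s: 30.25
tcp_pos: [0.65, 0.1814, 0.0819]
eef_rot: [177.4, 7.5, -91.5]
contact_force: [0.3, 1.9, -1.9]
gripper_width: 0.0242
gripper_force: 35.0
```

The tip touched the pan rim (+1.9 N) at the place that puts the ridge axis at y ≈ 0.061, as the top camera said. The first pry was therefore about 4 mm too shallow. Now I lever at full depth.

Call:
jog_arm([
  [[0.1, -0.02, 0.44], 0, 1],
  [[0.1, -0.02, 0.44], 0, 1],
  [[0.1, -0.02, 0.44], 0, 1],
  [[0.1, -0.02, 0.44], 0, 1],
  [[0.1, -0.02, 0.44], 0, 1],
  [[0, 0, 0], 0, 1],
], newtons=45)

```text
time_s: 31.0
tcp_pos: [0.6496, 0.1785, 0.0588]
eef_rot: [177.4, 7.4, -91.5]
contact_force: [0.2, 1.4, 0.8]
gripper_width: 0.0238
gripper_force: 45.0
```

Call:
jog_arm([
  [[0.21, -0.02, 0.33], 0, 1],
  [[0.21, -0.02, 0.33], 0, 1],
  [[0.21, -0.02, 0.33], 0, 1],
  [[0, 0, 0], 0, 1],
])

```text
time_s: 31.5
tcp_pos: [0.6497, 0.174, 0.0483]
eef_rot: [177.4, 7.5, -91.5]
contact_force: [0.4, 2.5, 0.3]
gripper_width: 0.0235
gripper_force: 45.0
```

```bash
python3 tilt.py | tail -4; python3 rise.py | grep -E "scene|rms"
```

```text
rows 5 197 [93. 92. 90.] [65. 64. 62.] top row 0
bar tilt in tool 29.0 err px 0.4
column mean brightness by row [(180, 48), (186, 48), (192, 47), (198, 48), (204, 47), (210, 47), (216, 47), (222, 46), (228, 46), (234, 46), (240, 46), (246, 46), (252, 46), (258, 46), (264, 46), (270, 46), (276, 22), (282, 24), (288, 24), (294, 20)]
[0.6497 0.174  0.0483] [0.4 2.5 0.3] 31.5
scene ctl [(0.96, [0.0, -0.3]), (0.5, [0.0, 1.7]), (1.0, [0.0, 0.0]), (1.0, [0.0, 0.0])]
scene [ 0.569 -0.081  0.137] 0.93 [-0.1 -0.5]
scene [ 0.571 -0.016  0.137] 0.84 [-5.  -3.2]
scene [0.573 0.049 0.137] 0.47 [5.  0.6]
scene [ 0.644 -0.082  0.137] 0.89 [-0.5 -1. ]
scene [0.648 0.047 0.137] 0.88 [-0.4 -2.5]
scene [ 0.719 -0.084  0.137] 0.96 [ 0.1 -0.8]
scene [ 0.721 -0.019  0.137] 0.96 [-0.9 -1.8]
scene [0.723 0.046 0.137] 0.88 [-0.1 -2.1]
scene [ 0.645 -0.064  0.173] 0.94 [-0.6 -1.4]
scene [ 0.645 -0.037  0.173] 0.98 [ 0.3 -1.4]
scene [0.647 0.002 0.173] 0.98 [ 0.1 -2.1]
scene [0.647 0.029 0.173] 0.99 [-0.6 -2.7]
dx dy dz mm [-0.24  0.83  6.16] rot rad [ 0.0482 -0.0072 -0.0014] sd [1.16 1.26 2.35] rms 0.92
```

Now both edges are up, about 10 mm near and 4 mm far, with the middle around 7 mm. I finish the stroke.

Call:
jog_arm([
  [[0.21, -0.02, 0.33], 0, 1],
  [[0.21, -0.02, 0.33], 0, 1],
  [[0.22, -0.02, 0.23], 0, 1],
  [[0.22, -0.02, 0.23], 0, 1],
  [[0.22, -0.02, 0.23], 0, 1],
  [[0.2, -0.02, 0.2], 0, 1],
  [[0.2, -0.02, 0.2], 0, 1],
  [[0, 0, 0], 0, 1],
])

```text
time_s: 32.9
tcp_pos: [0.65, 0.1618, 0.0289]
eef_rot: [177.4, 7.5, -91.5]
contact_force: [-1.2, 5.9, 0.2]
gripper_width: 0.0236
gripper_force: 45.0
```

```bash
python3 rise.py | grep -E "scene|rms"
```

```text
scene ctl [(1.0, [0.0, 0.0]), (0.47, [-5.0, 5.0]), (1.0, [0.0, 0.0]), (1.0, [0.0, 0.0])]
scene [ 0.569 -0.081  0.137] 0.99 [0. 0.]
scene [ 0.571 -0.016  0.137] 0.84 [-4.5 -2.7]
scene [0.573 0.049 0.137] 0.45 [1.5 5. ]
scene [ 0.644 -0.082  0.137] 0.75 [-0.7  0.4]
scene [0.648 0.047 0.137] 0.85 [-1.8 -3.5]
scene [ 0.719 -0.084  0.137] 0.96 [ 0.2 -0.3]
scene [ 0.721 -0.019  0.137] 0.93 [-5.  -3.6]
scene [0.723 0.046 0.137] 0.78 [-1.2 -4.2]
scene [ 0.645 -0.064  0.173] 0.84 [-1.9 -1.7]
scene [ 0.645 -0.037  0.173] 0.95 [ 0.  -1.6]
scene [0.647 0.002 0.173] 0.96 [ 0.4 -3.1]
scene [0.647 0.029 0.173] 0.97 [-2.1 -4.4]
dx dy dz mm [-0.23  1.63  7.43] rot rad [ 0.122  -0.0134 -0.0034] sd [2.41 3.41 5.83] rms 1.61
```

Call:
jog_arm([
  [[-0.6, 0.01, 0.08], 0, 1],
  [[-0.6, 0.01, 0.08], 0, 1],
  [[-0.6, 0.01, 0.07], 0, 1],
  [[-0.8, 0.02, 0.05], 0, 1],
  [[-0.9, 0.02, 0.05], 0, 1],
  [[-0.9, 0.02, 0], 0, 1],
  [[-0.9, 0.02, 0], 0, 1],
  [[-0.9, 0.02, 0], 0, 1],
  [[0, 0, 0], 0, 1],
])

```text
time_s: 34.33
tcp_pos: [0.6503, 0.2244, 0.0344]
eef_rot: [177.4, 7.5, -91.4]
contact_force: [0.1, 1.2, -2.0]
gripper_width: 0.0234
gripper_force: 45.0
```

```bash
python3 rise.py | grep -E "scene|rms"; python3 tilt.py; python3 go.py 0 0 -43 420 100 79.3
```

```text
scene ctl [(0.99, [0.0, -0.1]), (0.81, [-0.8, 2.4]), (1.0, [0.0, 0.0]), (1.0, [0.0, 0.0])]
scene [ 0.569 -0.081  0.137] 0.98 [-0.1 -0.2]
scene [ 0.571 -0.016  0.137] 0.86 [-4.6 -2.7]
scene [0.573 0.049 0.137] 0.79 [-1.9 -1.5]
scene [ 0.644 -0.082  0.137] 0.78 [-0.7  0. ]
scene [0.648 0.047 0.137] 0.84 [-1.2 -3. ]
scene [ 0.719 -0.084  0.137] 0.97 [ 0.2 -0.3]
scene [ 0.721 -0.019  0.137] 0.95 [-4.9 -3.3]
scene [0.723 0.046 0.137] 0.83 [-0.9 -3. ]
scene [ 0.645 -0.064  0.173] 0.88 [-1.5 -1.3]
scene [ 0.645 -0.037  0.173] 0.97 [-0.1 -1.3]
scene [0.647 0.002 0.173] 0.98 [-1.8 -3.1]
scene [0.647 0.029 0.173] 0.97 [-1.6 -3.4]
dx dy dz mm [-0.39  1.16  6.55] rot rad [ 0.1009 -0.0037 -0.0057] sd [1.29 2.39 3.6 ] rms 1.22
rows 5 197 [126. 125. 124.] [79. 77. 74.] top row 0
bar tilt in tool 41.0 err px 0.65
column mean brightness by row [(180, 42), (186, 42), (192, 42), (198, 42), (204, 41), (210, 41), (216, 41), (222, 41), (228, 41), (234, 41), (240, 41), (246, 41), (252, 41), (258, 41), (264, 40), (270, 40), (276, 40), (282, 32), (288, 21), (294, 22)]
[0.6502 0.2232 0.0341] [-0.7  0.3 -1.7] 34.625
34.725 [0.6503 0.2233 0.0342] [177.39   7.48 -91.48] F [-0.2 -0.2 -2.8] grip 44.98516380786896 point now [0.6521 0.2176 0.0768] shift cm [12.22 22.96 -0.81]
tilt of tool x below horizontal 7.48
world +z 1cm in tool [-0.13   0.045 -0.99 ] world +y [-0.991  0.02   0.131] world +x [-0.026 -0.999 -0.042]
```

The near edge rests about 13 mm up and the middle about 7 mm up, so the lid is loose. Now I lay the bar down in front, pressing its handle end on the counter to level it.

Call:
jog_arm([
  [[-0.39, 0.14, -2.97], 0, 1],
  [[-0.39, 0.14, -2.97], 0, 1],
  [[0.11, 4.33, 0.18], 0, 1],
  [[0.11, 4.33, 0.18], 0, 1],
  [[0.11, 4.33, 0.18], 0, 1],
  [[4.0, 2.3, -0.42], 0, 1],
  [[4.0, 2.3, -0.42], 0, 1],
  [[4.0, 2.3, -0.42], 0, 1],
  [[4.0, 2.3, -0.42], 0, 1],
  [[0, 0, 0], 0, 1],
], newtons=35)

```text
time_s: 35.98
tcp_pos: [0.423, 0.0624, 0.0945]
eef_rot: [177.4, 7.5, -91.6]
contact_force: [0.6, 0.0, -1.8]
gripper_width: 0.0236
gripper_force: 35.0
```

```bash
python3 go.py 0 0 -43 425 60 57; python3 -c "
from h import *
print(get_state()['joints'].round(1))"
```

```text
35.975 [0.423  0.0624 0.0945] [177.39   7.5  -91.6 ] F [ 0.6  0.  -1.8] grip 34.984885454177856 point now [0.4248 0.0568 0.1371] shift cm [ 0.72 -0.37  7.98]
tilt of tool x below horizontal 7.5
world +z 1cm in tool [-0.131  0.045 -0.99 ] world +y [-0.991  0.022  0.132] world +x [-0.028 -0.999 -0.042]
[ 26.4   3.6 -31.6  -9.7 -53.9 -22.2]
```

Call:
jog_arm([
  [[0.35, -0.12, 2.6], 0, 1],
  [[0.35, -0.12, 2.6], 0, 1],
  [[0.35, -0.12, 2.6], 0, 1],
  [[0.07, -0.02, 0.5], 0, 1],
  [[0.07, -0.02, 0.5], 0, 1],
  [[0.07, -0.02, 0.5], 0, 1],
  [[0.07, -0.02, 0.5], 0, 1],
  [[0.07, -0.02, 0.5], 0, 1],
  [[0.07, -0.02, 0.5], 0, 1],
  [[0.07, -0.02, 0.5], 0, 1],
  [[0, 0, 0], 0, 1],
])

```text
time_s: 37.35
tcp_pos: [0.425, 0.0642, -0.0201]
eef_rot: [177.4, 7.5, -91.5]
contact_force: [0.7, -1.3, 2.4]
gripper_width: 0.024
gripper_force: 35.0
```

```bash
python3 tilt.py
```

```text
rows 5 197 [73. 73. 72.] [57. 56. 55.] top row 0
bar tilt in tool 16.5 err px 0.42
column mean brightness by row [(180, 50), (186, 49), (192, 49), (198, 48), (204, 48), (210, 47), (216, 47), (222, 47), (228, 47), (234, 46), (240, 46), (246, 46), (252, 45), (258, 46), (264, 46), (270, 19), (276, 22), (282, 20), (288, 19), (294, 19)]
[ 0.425   0.0642 -0.0201] [ 0.7 -1.3  2.4] 37.35
```

Call:
jog_arm([
  [[0.06, -0.02, 0.45], 0, 1],
  [[0.06, -0.02, 0.45], 0, 1],
  [[0, 0, 0], 0, 1],
  [[0, 0, 0], 0, 3],
  [[0, 0, 0], 0, 5],
  [[0, 0, 0], 0, 5],
  [[0, 0, 0], 0, 5],
  [[-0.39, 0.14, -2.97], 0, 5],
  [[-0.39, 0.14, -2.97], 0, 5],
  [[-0.39, 0.14, -2.97], 0, 5],
  [[-0.39, 0.14, -2.97], 0, 5],
])

```text
time_s: 38.83
tcp_pos: [0.4243, 0.0639, 0.092]
eef_rot: [177.4, 7.5, -91.5]
contact_force: [0.1, 0.5, -0.2]
gripper_width: 0.0496
gripper_force: 0.0
```

```bash
python3 - <<'E'
from h import *
s=get_state();p=capture("wrist");T=cam(p,s);q=capture("scene");Q=cam(q)
for r in regions_of(p,"bar")[:2]: print("bar w",round(r["confidence"],2),*rect(proj(p,T,pts(r["pixels"]),.012)))
for r in regions_of(q,"bar")[:2]: print("bar s",round(r["confidence"],2),*rect(proj(q,Q,pts(r["pixels"]),.012)))
for r in regions_of(p,"lid")[:3]: print("lid w",round(r["confidence"],2),r["pixel"],*rect(proj(p,T,pts(r["pixels"]),.145)))
E
python3 rise.py | grep rms; python3 go.py 0 0 -37 646 -22 260
```

```text
bar w 0.56 [426.3  29.2] 230.9 24.1 long axis deg 88.8
bar s 0.65 [427.5  31.7] 229.3 32.9 long axis deg 89.4
dx dy dz mm [-0.32  1.2   6.37] rot rad [ 0.0964 -0.0037 -0.0059] sd [1.57 2.96 5.57] rms 1.34
39.375 [0.4242 0.0638 0.0903] [177.32   7.45 -91.47] F [-0.2 -0.4  0.1] grip 0.0 point now [0.4258 0.0589 0.127 ] shift cm [  5.74 -21.54 -15.19]
tilt of tool x below horizontal 7.45
world +z 1cm in tool [-0.13   0.046 -0.99 ] world +y [-0.991  0.02   0.131] world +x [-0.025 -0.999 -0.043]
```

The bar lies flat (230.9 x 24.1 mm seen at counter height). Now I go to the lid's handle.

Call:
jog_arm([
  [[-0.58, 0.2, -4.4], 0, 5],
  [[-0.58, 0.2, -4.4], 0, 5],
  [[-0.58, 0.2, -4.4], 0, 5],
  [[0.7, -4.42, -0.38], 0, 5],
  [[0.7, -4.42, -0.38], 0, 5],
  [[0.7, -4.42, -0.38], 0, 5],
  [[0.7, -4.42, -0.38], 0, 5],
  [[0.7, -4.42, -0.38], 0, 5],
  [[0, 0, 0], 0, 5],
])

```text
time_s: 40.5
tcp_pos: [0.6469, 0.0217, 0.2255]
eef_rot: [177.2, 7.4, -91.6]
contact_force: [-0.8, -0.1, -0.5]
gripper_width: 0.0499
gripper_force: 0.0
```

```bash
python3 - <<'E'
from h import *
s=get_state();p=capture("wrist");T=cam(p,s);cv2.imwrite("pics/w10.png",p["pixels"])
print(s["time_s"],s["tcp_pos"].round(4),s["eef_rot"].round(2),s["joints"].round(1))
g=p["pixels"].mean(2)
for r in regions_of(p,"lid")[:3]:
    m=r["pixels"];print("lid w",round(r["confidence"],2),np.round(r["pixel"]),*rect(proj(p,T,pts(m),.144)))
    d=(g<45)&cv2.erode(cv2.morphologyEx(m.astype(np.uint8),cv2.MORPH_CLOSE,np.ones((25,25))),np.ones((7,7))).astype(bool)
    n,l,st,_=cv2.connectedComponentsWithStats(d.astype(np.uint8))
    if n>1: i=1+st[1:,4].argmax(); print("handle px",st[i],*rect(proj(p,T,pts(l==i),.180)))
E
python3 go.py 0 0 -37 646 -22 200
```

```text
40.5 [0.6469 0.0217 0.2255] [177.19   7.42 -91.57] [ 13.8  18.8   5.6  -8.1 -77.7 -13.4]
lid w 0.73 [248. 381.] [710.6 183.9] 22.2 9.4 long axis deg 176.0
lid w 0.69 [305. 168.] [644.9 -18.9] 154.0 131.9 long axis deg 177.5
handle px [ 301  108   20  139 2196] [645.7 -24.2] 94.0 13.1 long axis deg 88.0
lid w 0.64 [194. 277.] [754.7  75.2] 59.3 50.2 long axis deg 29.0
handle px [214 291   3   7  13] [721.4  60.1] 5.3 1.5 long axis deg 82.3
40.6 [0.645  0.0223 0.227 ] [177.25   7.46 -91.51] F [-0.5  0.2 -0.1] grip 0.0 point now [0.6466 0.0175 0.2636] shift cm [ 4.74 -0.32  5.79]
tilt of tool x below horizontal 7.46
world +z 1cm in tool [-0.13   0.048 -0.99 ] world +y [-0.991  0.02   0.131] world +x [-0.026 -0.999 -0.044]
```

The handle reads (0.6457, -0.0242), 94 x 13 mm at 88°, matching the given size. I descend on it.

Call:
jog_arm([
  [[2.7, -0.23, 0], 0, 4],
  [[2.7, -0.23, 0], 0, 4],
  [[0, 0, 3], 0, 4],
  [[0, 0, 3], 0, 4],
  [[0, 0, 2], 0, 4],
  [[0, 0, 1.2], 0, 4],
  [[0, 0, 0], 0, 4],
])

```text
time_s: 41.48
tcp_pos: [0.6438, -0.0188, 0.13]
eef_rot: [177.4, 7.5, -91.4]
contact_force: [0.9, -0.1, 0.7]
gripper_width: 0.04
gripper_force: 0.0
```

```bash
python3 go.py 0 0 -37 645.7 -24.2 165; python3 rise.py | grep rms
python3 - <<'E'
from h import *
p=capture("wrist");cv2.imwrite("pics/w11.png",p["pixels"])
E
```

```text
41.475 [ 0.6438 -0.0188  0.13  ] [177.35   7.48 -91.44] F [ 0.9 -0.1  0.7] grip 0.0 point now [ 0.6454 -0.0236  0.1666] shift cm [ 0.08 -0.04  0.15]
tilt of tool x below horizontal 7.48
world +z 1cm in tool [-0.13   0.046 -0.99 ] world +y [-0.991  0.019  0.131] world +x [-0.025 -0.999 -0.043]
dx dy dz mm [-21.26 -13.26  92.49] rot rad [-0.4553  1.1622  0.2502] sd [0. 0. 0.] rms 0.0
```

View pics/w11.png

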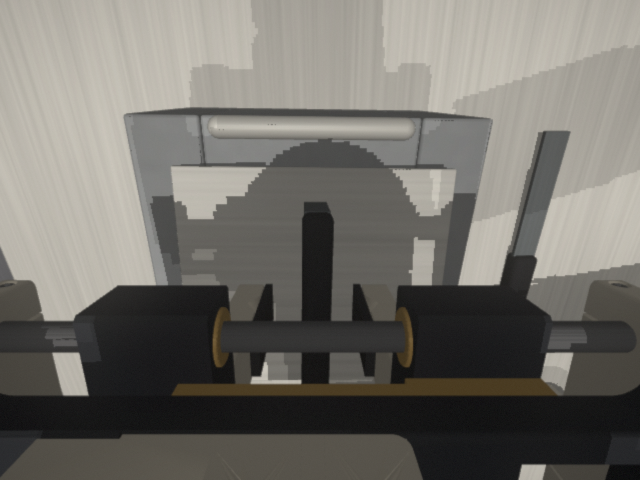

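The handle (columns 302–333) sits centred between the open pads (272 and 355). I close and lift gently.

Call:
jog_arm([
  [[0, -0.03, 0.15], 0, 4],
  [[0, 0, 0], 0, 0.6],
  [[0, 0, 0], 0, 0.6],
  [[0, 0, 0], 0, 0.6],
  [[0, 0, 0], 0, 0.6],
  [[0, 0, 0], 0, 0.6],
], newtons=25)

```text
time_s: 42.58
tcp_pos: [0.6434, -0.019, 0.1284]
eef_rot: [177.2, 7.5, -91.5]
contact_force: [-5.7, -0.9, 2.6]
gripper_width: 0.0136
gripper_force: 25.0
```

Call:
jog_arm([
  [[-0.04, 0.01, -0.3], 0, 0.6],
  [[-0.04, 0.01, -0.3], 0, 0.6],
  [[-0.04, 0.01, -0.3], 0, 0.6],
  [[0, 0, 0], 0, 0.6],
])

```text
time_s: 43.08
tcp_pos: [0.6452, -0.0188, 0.138]
eef_rot: [177.4, 7.5, -91.5]
contact_force: [0.6, -0.2, -2.2]
gripper_width: 0.0135
gripper_force: 25.0
```

Call:
jog_arm([
  [[-0.26, 0.09, -2], 0, 0.6],
  [[-0.39, 0.14, -2.97], 0, 0.6],
  [[-0.39, 0.14, -2.97], 0, 0.6],
  [[-0.39, 0.14, -2.97], 0, 0.6],
  [[0, 0, 0], 0, 0.6],
])

```text
time_s: 43.7
tcp_pos: [0.6462, -0.0189, 0.2507]
eef_rot: [177.7, 7.5, -91.4]
contact_force: [0.3, -0.1, -2.4]
gripper_width: 0.0136
gripper_force: 25.0
```

Call:
jog_arm([
  [[-2, 0.8, 0.3], 0, 0.6],
  [[-4, 1.52, 0.6], 0, 0.6],
  [[-4, 1.52, 0.6], 0, 0.6],
  [[-4, 1.52, 0.6], 0, 0.6],
  [[-4, 1.52, 0.6], 0, 0.6],
  [[-4, 1.52, 0.6], 0, 0.6],
  [[-4, 1.52, 0.6], 0, 0.6],
  [[-4, 1.52, 0.6], 0, 0.6],
  [[-1.9, 0.76, 0.3], 0, 0.6],
  [[0, 0, 0], 0, 0.6],
  [[0, 0, 0], 0, 0.6],
])

```text
time_s: 45.08
tcp_pos: [0.5286, 0.3055, 0.2468]
eef_rot: [177.3, 7.4, -91.5]
contact_force: [0.2, 0.1, -3.1]
gripper_width: 0.0139
gripper_force: 25.0
```

Run:
```python
from h import *
s=get_state();print(s["time_s"],s["tcp_pos"].round(4),s["eef_rot"].round(2),s["contact_force"].round(1),s["gripper_width"])
q=capture("top");Q=cam(q)
for t,z in [("lid",s["tcp_pos"][2]+.016),("tray",.012),("bar",.012)]:
    for r in regions_of(q,t)[:4]: print(t,round(r["confidence"],2),np.round(r["pixel"]),*rect(proj(q,Q,pts(r["pixels"]),z)))
p=capture("wrist");T=cam(p,s)
for t,z in [("lid",s["tcp_pos"][2]+.016),("tray",.012)]:
    for r in regions_of(p,t)[:2]: print("w",t,round(r["confidence"],2),np.round(r["pixel"]),*rect(proj(p,T,pts(r["pixels"]),z)))
```

```text
45.075 [0.5286 0.3055 0.2468] [177.35   7.44 -91.46] [ 0.2  0.1 -3.1] 0.01390199221158055
lid 0.71 [165. 271.] [529.3 301.1] 149.1 134.6 long axis deg 178.4
lid 0.59 [251. 124.] [737.1 136.2] 91.1 79.2 long axis deg 118.9
lid 0.56 [156. 142.] [712.1 281.8] 90.8 79.4 long axis deg 50.3
tray 0.7 [479. 250.] [ 560.2 -312.3] 264.4 182.9 long axis deg 4.1
tray 0.59 [206. 266.] [526.8 278.2] 229.8 158.8 long axis deg 0.7
bar 0.93 [315. 313.] [424.5  25.1] 228.5 26.4 long axis deg 89.4
w lid 0.97 [119. 229.] [628.  266.6] 47.1 40.5 long axis deg 50.3
w lid 0.96 [47. 72.] [641.8 193.1] 46.6 42.8 long axis deg 118.8
w tray 0.88 [301. 128.] [529.3 246.6] 229.4 84.7 long axis deg 1.2
```

The lid hangs centred over the tray (0.529, 0.301). I lower it.

Call:
jog_arm([
  [[0.52, -0.18, 3.96], 0, 0.6],
  [[0.52, -0.18, 3.96], 0, 0.6],
  [[0.52, -0.18, 3.96], 0, 0.6],
  [[0.52, -0.18, 3.96], 0, 0.6],
  [[0.39, -0.14, 2.97], 0, 0.6],
  [[0.26, -0.09, 1.98], 0, 0.6],
  [[0.07, -0.02, 0.5], 0, 0.6],
  [[0.07, -0.02, 0.5], 0, 0.6],
  [[0, 0, 0], 0, 0.6],
])

```text
time_s: 46.55
tcp_pos: [0.5292, 0.3061, 0.0279]
eef_rot: [177.4, 7.5, -91.5]
contact_force: [-0.2, 0.3, -2.1]
gripper_width: 0.0134
gripper_force: 25.0
```

Call:
jog_arm([
  [[0.03, -0.01, 0.25], 0, 0.6],
  [[0.03, -0.01, 0.25], 0, 0.6],
  [[0, 0, 0], 0, 0.6],
], newtons=15)

```text
time_s: 46.92
tcp_pos: [0.5288, 0.3059, 0.0223]
eef_rot: [177.4, 7.5, -91.5]
contact_force: [-0.1, -0.2, -3.8]
gripper_width: 0.0137
gripper_force: 15.0
```

Call:
jog_arm([
  [[0.05, -0.02, 0.4], 0, 0.6],
  [[0.05, -0.02, 0.4], 0, 0.6],
  [[0.03, -0.01, 0.25], 0, 0.6],
  [[0, 0, 0], 0, 0.6],
])

```text
time_s: 47.42
tcp_pos: [0.529, 0.3061, 0.0117]
eef_rot: [177.4, 7.5, -91.4]
contact_force: [0.6, -0.1, -0.8]
gripper_width: 0.0136
gripper_force: 15.0
```

Call:
jog_arm([
  [[0.02, -0.01, 0.15], 0, 0.6],
  [[0.02, -0.01, 0.15], 0, 0.6],
  [[0, 0, 0], 0, 0.6],
])

```text
time_s: 47.8
tcp_pos: [0.5296, 0.3072, 0.0095]
eef_rot: [177.5, 7.6, -91.4]
contact_force: [-3.6, 3.6, 5.7]
gripper_width: 0.0138
gripper_force: 15.0
```

Firm contact, so I release, rise along the tool axis and check.

Call:
jog_arm([
  [[0, 0, 0], 0, 3],
  [[0, 0, 0], 0, 4],
  [[0, 0, 0], 0, 4],
  [[0, 0, 0], 0, 4],
  [[0, 0, -3], 0, 4],
  [[0, 0, -4], 0, 4],
  [[0, 0, -4], 0, 4],
  [[0, 0, -4], 0, 4],
  [[0, 0, 0], 0, 4],
])

```text
time_s: 48.92
tcp_pos: [0.5373, 0.2871, 0.1612]
eef_rot: [177.7, 7.7, -91.4]
contact_force: [0.4, 1.1, 0.3]
gripper_width: 0.04
gripper_force: 0.0
```

Call:
jog_arm([
  [[-4, 0, 0], 0, 4],
  [[-5, 0, -2], 0, 4],
  [[-5, 0, -2], 0, 4],
  [[-5, 0, -2], 0, 4],
  [[0, 0, 0], 0, 4],
  [[0, 0, 0], 0, 4],
])

```text
time_s: 49.68
tcp_pos: [0.5419, 0.4666, 0.2399]
eef_rot: [177.3, 7.4, -91.4]
contact_force: [0.1, -0.9, -0.4]
gripper_width: 0.0402
gripper_force: 0.0
```

Run:
```python
from h import *
s=get_state();print(s["time_s"],s["tcp_pos"].round(4),s["contact_force"].round(1),s["gripper_width"])
for n in ["top","scene","wrist"]:
    q=capture(n);Q=cam(q,s)
    for t,z in [("lid",.022),("tray",.012),("bar",.012)]:
        for r in regions_of(q,t)[:3]:
            if r["confidence"]>.4:
                print(n,t,round(r["confidence"],2),np.round(r["pixel"]),*rect(proj(q,Q,pts(r["pixels"]),z)))
                if t=="lid":
                    m=r["pixels"];g=q["pixels"].mean(2);d=(g<50)&cv2.erode(m.astype(np.uint8),np.ones((5,5))).astype(bool)
                    if d.sum()>50: print("   handle at .06",*rect(proj(q,Q,pts(d),.06)))
```

```text
49.675 [0.5419 0.4666 0.2399] [ 0.1 -0.9 -0.4] 0.04021899867651316
top lid 0.9 [158. 144.] [763.3 352.1] 117.4 100.6 long axis deg 50.7
   handle at .06 [759.5 346.1] 66.5 15.7 long axis deg 141.5
top lid 0.89 [249. 123.] [795.4 168.2] 117.1 101.9 long axis deg 119.2
   handle at .06 [791.1 166. ] 68.2 5.2 long axis deg 28.8
top lid 0.78 [178. 259.] [530.3 301.5] 150.5 131.3 long axis deg 179.3
   handle at .06 [530.9 299.3] 95.2 10.3 long axis deg 88.6
top tray 0.76 [211. 264.] [527.4 302. ] 231.9 203.7 long axis deg 1.9
top bar 0.84 [314. 312.] [424.7  25. ] 228.5 24.9 long axis deg 89.1
scene lid 0.85 [444. 294.] [532.6 306.8] 151.6 130.5 long axis deg 178.0
   handle at .06 [541. 306.] 91.5 29.6 long axis deg 88.6
scene lid 0.75 [359. 372.] [801.8 176.2] 113.1 98.5 long axis deg 119.9
   handle at .06 [811.6 179.4] 69.1 9.7 long axis deg 29.3
scene lid 0.68 [434. 388.] [770.5 359. ] 116.7 104.5 long axis deg 50.7
   handle at .06 [778.1 357.6] 76.3 12.7 long axis deg 140.3
scene tray 0.97 [435. 322.] [531.9 307.3] 236.2 199.8 long axis deg 0.6
scene bar 0.62 [365. 234.] [426.9  32.3] 230.6 32.5 long axis deg 87.9
wrist lid 0.64 [90. 89.] [760.8 357.7] 114.5 99.6 long axis deg 50.5
   handle at .06 [748.6 358.6] 73.9 15.7 long axis deg 140.7
wrist lid 0.63 [307.  47.] [531.8 325.2] 150.9 90.7 long axis deg 178.9
   handle at .06 [531.8 320.7] 63.8 12.8 long axis deg 89.3
wrist tray 0.77 [316. 100.] [527.6 339.9] 229.8 129.7 long axis deg 1.2
```

The lid lies flat and centred in the tray (150.5 x 131 mm at flange height, handle over its centre), the bar lies flat on the counter, and the gripper is clear.

```bash
python3 -c "
from plant import *
print(close_job())"
```

```text
the job is handed in; nothing more can be done
None
```

I handed the job in at about 50 s of the 72 s allowed, with no verdict returned: the lid came loose on the second pry and lies flat in the tray, and the bar lies flat on the counter; the gripper stayed clear of the mill, cup, shaker and rack as planned, but I did not re-measure them at the end.

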